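# Set the blank aperture selector by counting clicks and start the scan

### The job

The aperture selector on the white unit has no markings, so set it by feel: with its upright finger post turn it anticlockwise (seen from above) until it rests gently against its end stop, without forcing the stop, then turn it back clockwise by exactly five clicks and leave it resting in that fifth notch. Then press the round start button on the grey box fully down and let go; leave everything else on the bench where it is.

Things in the scene. Friction and masses are not known exactly. Their poses are not given: they have to be found in the camera images.
- unit: White aperture-selector unit, a bolted-down box 180 x 180 x 70 mm high. Origin at the centre of its underside; z up. Its x axis runs through the two dark beam ports in its opposite side walls. The anticlockwise end stop inside is a stiff spring: it holds up to about 12 N at the post, against 4 to 8 N to leave a notch, then yields; driven in by more than 8 degrees (about 20 N) it is ruined.
- hub (a point): Point on the selector's vertical turning axis, at the unit's centre, 105 mm above the bench (half-way up the finger post). The selector is a plain unmarked aluminium disc, 124 mm diameter, top face 82 mm above the bench, on the unit's top; a flat 4 mm cap marks its centre.
- post (a point): Centre of the finger post: an upright black round post, 16 mm diameter, 46 mm tall (82 to 128 mm above the bench), fixed on the disc 50 mm from the hub axis; the point is half-way up. It starts two to seven notches clockwise of the anticlockwise stop. Leaving a notch takes 4 to 8 N of sideways push at the post; past the hump it snaps on into the next notch and centres itself when let go.
- vane_mark (a point): Hidden vane in the unit, geared to the selector: creeps along the unit's x by 0.2 mm a click, below the pose error; not to be touched. Nine self-centring notches lie unevenly, 20 to 30 degrees apart, between two end stops, unseen and elsewhere each time. The anticlockwise stop holds the disc in the first notch: that is zero clicks, moving into the next notch is click one.
- start_top (a point): Top centre of the round grey start button, 28 mm diameter, on a grey box 90 x 70 x 35 mm that is fixed to the bench. It is pressed straight down; full travel 6 mm, about 5 N, and springs back.
- start (a joint): Travel of the start button in m: 0 is up, 0.006 is fully down.
- reagent: Amber reagent bottle, 60 mm diameter, 140 mm tall; origin under its centre. Bystander.
- jar: White jar with black cap, 56 mm diameter, 70 mm tall; origin under its centre. Bystander.
- dish: White shallow dish, 90 mm diameter, 18 mm high; origin under its centre. Bystander.
- driver: Screwdriver lying on the bench, handle towards its -x. Bystander.
- cell_ring: Steel ring, 50 mm diameter, 12 mm high; origin under its centre. Bystander.
- weight: Steel weight with a knob, 36 mm diameter, 36 mm tall; origin under its centre. Bystander.

How it is judged:
On the way, in this order (a step that is already met when the one before it is completed fails the run):
1. the selector is turned anticlockwise into the first notch, at its end stop (x of vane_mark in the frame of unit below 0.030048 m), for 0.1 s.
2. the selector is turned back by five clicks and lies in that notch (x of vane_mark in the frame of unit between 0.0309358 and 0.0310398 m), for 0.2 s.
3. the start button is pressed down with the selector in its fifth notch (all of step 2 and value of joint start above 0.0045 m), for 0.05 s.
At the end, for the whole second after the job is handed in: The selector rests in the notch five clicks clockwise from its anticlockwise end stop (within 7 degrees of that notch) and the start button, pressed at least 4.5 mm after the selector was set, is up again (all of step 2 and value of joint start below 0.0015 m); the robot touches nothing.
It fails at once if the anticlockwise end stop is forced: its spring is driven in by more than 8 degrees (x of vane_mark in the frame of unit below 0.029928 m).
It fails at once if a loose thing on the bench is shifted by more than 30 mm (distance of any of reagent, jar, dish, driver, cell_ring, weight from where it was at the start of the episode above 0.03 m).
It also fails if it takes over 72 s, if anything falls off the work surface, if the arm or the gripper's body presses on something with over 40 N, if the wrist force passes 120 N, or if a joint passes its speed limit or range.

### The arm

A 6-joint arm with a two-finger parallel gripper is mounted at the origin on the work surface. World frame = base frame: x ahead of the robot, y to its left, z up, the work surface at z = 0. Lengths are in m, angles in rad, forces in N, time in s.
With the tool pointing down it reaches from about 0.375 to 0.9 m from the base axis. Payload 3.1 kg.
Tool frame: the origin (TCP) lies midway between the tips of the shut fingers; the grasp point (between the pads) lies 19 mm behind it; z points along the fingers, y is the line along which they close (so a half turn about z gives the same grasp; the last joint's range is limited). The gripper opens to 85 mm and grips with 20 to 120 N. Pads are 22 mm wide; open, the fingers measure 114 mm over their backs; the gripper's body (76 mm by 85 mm) begins 54 mm behind the grasp point. The pads swing forward as they close: fully open they stand 13 mm farther back than shut.
Start: joints at [1.123, 0.527, 1.433, -0, 1.181, -0.178], TCP at [0.166, 0.603, 0.205] pointing down, gripper open.
Joint ranges: [-3.08, 3.08], [-0.75, 2.2], [0.22, 2.44], [-1.43, 4.57], [0, 2.65], [-2.85, 2.85]. Speed limits (rad/s): [2.79, 2.79, 3.14, 3.14, 3.14, 3.14].

### API

Orientations are given as a 3x3 rotation matrix whose columns are the frame's x, y, z axes.
In Python, from station import get_state, get_image, camera_info, job_done, spot_in gives the robot as it stands.
- The arm moves only by the tool apply_moves, never from a script. Its argument "rows" is a list of rows, each an object of numbers: "dx", "dy", "dz": the shift along the tool's x, y, z each as a share of 30 cm, from -1 to 1; "twist": the turn about the tool's z as a share of 360 degrees, from -1 to 1; "claw": the opening, from -1 (shut) to 1 (fully open), so that 0 is half open. In form: [{"dx": .., "dy": .., "dz": .., "twist": .., "claw": ..}, ...]. A call has exactly 5 rows; each row is the pose to reach, as a shift and turn from the pose commanded when the call began, along the tool's axes at that moment, turning the shorter way round; what a row does not reach only later rows make up. A row lasts 1/12 s, in which the tool goes at most 41.7 mm and 7.16 degrees, less where a joint would pass 70% of its speed; a pose out of reach is approached as far as the arm can. A call with a number of a shift or a turn outside -1 to 1 is refused whole. A call with a gripper value outside its range is refused whole. The fingers move at their own pace and stop on an object; "squeeze" is the grip in N (left out, the last holds). Time passes only in rows, so rows that repeat a pose let the fingers close, or fill a call up. It gives the time, the measured TCP pose, the force, the opening and the grip force at its end, in the units of the state.
- get_state(): the state, without advancing time (a new reading comes with each control period).
- get_image(name): name is "side" or "top"; returns (picture, depth): 384x512x3 uint8, red, green, blue; 384x512 float32, m along the optical axis (not along the pixel's ray), 0 where there is no reading.
- camera_info(name): a dict with "fov_y" (degrees; the focal length in pixels is half the picture's height over the tangent of half this angle, whatever the lens; pixels are square), "cx", "cy" (the principal point, pixels), "R" (3x3) and "t" (3): a world point X has camera coordinates R X + t. Camera axes: x right, y down, z forward; pixel columns grow to the right and rows downward; lengths in m; the calibration is good to about 2 mm. A picture is of the moment at which its call begins. camera_info takes no time and is no camera call.
- job_done(): hands the job in; it is judged then, once.
Trained networks look in the newest picture that a camera, given by its name, has taken for a name from the list of things; names that differ only in an ending like _2 or _b are one class to them, and where a whole thing is asked for, a point or a joint stands for the part that bears it (a point fixed in the world has none). Each returns a list of dicts, best first, with "score" (0 to 1); they miss things now and then, are a little off and sometimes report something else, mostly with a low value. They report only what shows in the picture. A call takes as long as a camera call.
- spot_in(camera, name): "bbox" ([left, top, right, bottom] in pixels, round what is visible of it).
The state is a dict: "t": time; "qpos": joint angles; "qvel": joint speeds; "tau": joint torques, N m; "eef_pos": TCP position; "tool_rot": TCP orientation; "ft_force": force on the tool from outside, world axes, zero at the start; "torque": the same for the moment, N m; "finger_gap": finger opening in m; "gripper_force": force on a finger pad.
Only numpy, scipy, OpenCV 4.12 (cv2) and the standard library are available. Lean on these libraries where they do the work, as an engineer would, in place of code of your own. Each camera call takes 0.05 s, during which the arm holds its last target. There are 200 camera calls.

## Working session

There is one attempt and no reset: what is moved stays moved. The work goes in short steps, Python scripts to look and compute and a tool call to move; the robot and the scene stay as the last step left them, time stands still between calls to the robot, and variables do not carry over. Pictures are saved under pics/ and viewed, at most 10 in all, crops included, and the job is handed in when it is done.

Besides the shell and the picture viewer there is one more tool, called after ">>>" by a JSON object that holds its "name" and its "arguments". apply_moves: Moves the arm, as the interface text tells. Its arguments: {"type":"object","properties":{"rows":{"type":"array","items":{"type":"object","properties":{"dx":{"type":"number","minimum":-1,"maximum":1},"dy":{"type":"number","minimum":-1,"maximum":1},"dz":{"type":"number","minimum":-1,"maximum":1},"twist":{"type":"number","minimum":-1,"maximum":1},"claw":{"type":"number"}}}},"squeeze":{"type":"number"}},"required":["rows"]}

```bash
mkdir -p pics
cat > h.py <<'E'
import numpy as np, cv2
from station import *
def cam(n):
    i=camera_info(n); f=192/np.tan(np.radians(i["fov_y"])/2); return i,f,np.array(i["R"]),np.array(i["t"])
def cloud(n,d):
    i,f,R,t=cam(n); v,u=np.mgrid[:384,:512]
    P=np.stack([(u-i["cx"])/f*d,(v-i["cy"])/f*d,d],-1)
    return (P-t)@R
def proj(n,X):
    i,f,R,t=cam(n); c=R@np.array(X)+t; return c[0]/c[2]*f+i["cx"],c[1]/c[2]*f+i["cy"]
E
python3 - <<'E'
from h import *
s=get_state();print(s)
for n in("top","side"):
    p,d=get_image(n);cv2.imwrite(f"pics/{n}0.png",p[...,::-1]);np.save(f"{n}0.npy",d)
    print(n,camera_info(n))
    for k in("unit","post","hub","start_top"):
        for r in spot_in(n,k)[:2]:
            b=r["bbox"];print(n,k,np.round(b),round(r["score"],2))
E
```

```text
{'t': 0.0, 'qpos': array([ 1.12350160e+00,  5.28489403e-01,  1.43389154e+00,  1.34297026e-05,
        1.18138517e+00, -1.78495783e-01]), 'qvel': array([-0.00092565, -0.00024579, -0.00173065, -0.00061937,  0.00226567,
        0.00052107]), 'tau': array([ 6.36313598e-04, -4.42352736e+01, -1.78027421e+01, -2.09238783e-04,
        8.36088555e-03,  2.29800882e-06]), 'eef_pos': array([0.16561344, 0.60186738, 0.20392282]), 'tool_rot': array([[-9.64089013e-01,  2.65577615e-01, -9.51281778e-04],
       [ 2.65579020e-01,  9.64087115e-01, -1.95425711e-03],
       [ 3.98111563e-04, -2.13671829e-03, -9.99997638e-01]]), 'ft_force': array([0.62062318, 0.54544426, 0.46841468]), 'torque': array([-0.06837814, -0.02197438,  0.00949642]), 'gripper_force': 0.0, 'finger_gap': 0.08518089259239134}
top {'fov_y': 54.75544655653147, 'cx': 258.3532084845594, 'cy': 186.1295843863293, 'R': array([[-0.01769385, -0.9989677 ,  0.04183849],
       [-0.99222616,  0.01238825, -0.12382966],
       [ 0.12318352, -0.04370427, -0.99142108]]), 't': array([-0.02512223,  0.54970319,  0.82439902])}
top unit [194. 133. 276. 237.] 0.79
top hub [192. 130. 283. 238.] 0.58
top start_top [369. 230. 383. 244.] 0.42
side {'fov_y': 53.449858506702746, 'cx': 251.45198697808536, 'cy': 190.27751075308882, 'R': array([[ 0.74997914, -0.66141367,  0.00795282],
       [-0.42819115, -0.49462118, -0.75630829],
       [ 0.50416627,  0.56381011, -0.65416705]]), 't': array([-0.4176328 ,  0.30183551,  0.72626345])}
side unit [202. 162. 291. 248.] 0.84
side post [222. 163. 273. 209.] 0.93
side hub [200. 162. 297. 243.] 0.87
side hub [224. 166. 274. 207.] 0.73
side start_top [303. 298. 315. 313.] 0.48
side start_top [218. 127. 235. 150.] 0.46
```

View pics/top0.png

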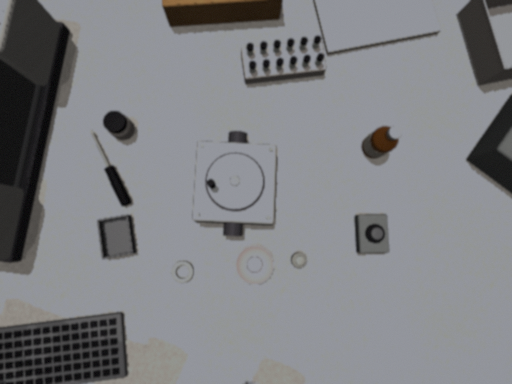

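View pics/side0.png

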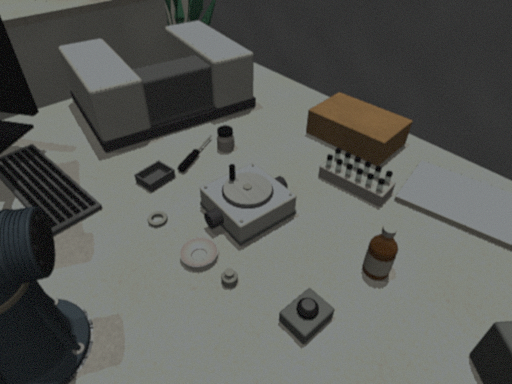

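The top view shows the unit at about (235,182), the post at (211,184) and the button at (375,233). The side view agrees: post at (232,172), button at (307,307).

```bash
cat >> h.py <<'E'
def ray(n,u,v,z):
    i,f,R,t=cam(n); o=-R.T@t; w=R.T@np.array([(u-i["cx"])/f,(v-i["cy"])/f,1]); return o+w*(z-o[2])/w[2]
E
python3 - <<'E'
from h import *
for n in("top","side"):
    d=np.load(n+"0.npy");P=cloud(n,d);p=cv2.imread(f"pics/{n}0.png")
    b=(190,125,285,240) if n=="top" else (195,155,300,245)
    X=P[b[1]:b[3],b[0]:b[2]].reshape(-1,3);C=p[b[1]:b[3],b[0]:b[2]].reshape(-1,3)
    m=X[:,2]>.095; m&=X[:,2]<.14
    q=X[(X[:,2]>.116)&m]; print(n,"post",m.sum(),len(q),q.mean(0) if len(q) else 0, X[m].mean(0),X[m].max(0))
    m=abs(X[:,2]-.070)<.005; r=cv2.minAreaRect(X[m][:,:2].astype(np.float32)); print("unit top",m.sum(),r)
    m=abs(X[:,2]-.082)<.004; r=cv2.minEnclosingCircle(X[m][:,:2].astype(np.float32)); print("disc",m.sum(),r,np.median(X[m],0))
    b=(355,212,392,256) if n=="top" else (280,288,335,340)
    X=P[b[1]:b[3],b[0]:b[2]].reshape(-1,3)
    m=(X[:,2]>.028)&(X[:,2]<.040);print("box",cv2.minAreaRect(X[m][:,:2].astype(np.float32)))
    m=(X[:,2]>.042);print("btn",m.sum(),X[m].mean(0),X[m].max(0),X[m].min(0))
print("cap",ray("top",235,181,.086),ray("side",247,187,.086))
print("post top px",ray("top",210,183,.128),ray("side",232,166,.128))
print("btn",ray("top",375,233,.05),ray("side",308,303,.05))
E
python3 - <<'E'
import cv2
a=cv2.imread('pics/top0.png')[125:245,185:290];b=cv2.imread('pics/top0.png')[205:265,345:400]
a=cv2.resize(a,(525,600),interpolation=cv2.INTER_CUBIC);b=cv2.resize(b,(275,300),interpolation=cv2.INTER_CUBIC)
b=cv2.copyMakeBorder(b,0,300,0,0,cv2.BORDER_CONSTANT)
cv2.imwrite('pics/crop.png',cv2.hconcat([a,b]))
E
```

```text
top post 61 50 [0.54584663 0.06904189 0.12697135] [0.54492763 0.0686835  0.12288767] [0.5537167  0.07625045 0.1304132 ]
unit top 3844 ((0.5554761290550232, 0.020282037556171417), (0.17895019054412842, 0.17957791686058044), 86.50935363769531)
disc 2366 ((0.5558122992515564, 0.02041579596698284), 0.06217852234840393) [0.55543332 0.01931511 0.08147248]
box ((0.43571406602859497, -0.2974894642829895), (0.08989892154932022, 0.06976715475320816), 0.5893251299858093)
btn 295 [ 0.43591308 -0.28872145  0.07002606] [0.45731378 0.0041236  0.8864472 ] [ 0.41424137 -0.31945276  0.04270016]
side post 80 42 [0.54527721 0.0642631  0.12440571] [0.54448945 0.0633942  0.11520262] [0.55331169 0.07317598 0.13025086]
unit top 1970 ((0.5560806393623352, 0.016727425158023834), (0.1811579465866089, 0.18053708970546722), 86.4477310180664)
disc 1222 ((0.5565812587738037, 0.017166348174214363), 0.06311091780662537) [0.5520548  0.0114791  0.08246842]
box ((0.4364546835422516, -0.3015865087509155), (0.0905323326587677, 0.07007582485675812), 0.28627297282218933)
btn 377 [ 0.42371064 -0.31008502  0.0686433 ] [ 0.45798457 -0.2801263   0.70669967] [ 0.07630165 -0.53640849  0.04209226]
cap [0.55476788 0.01948736 0.086     ] [0.55454304 0.0153215  0.086     ]
post top px [0.54538861 0.06998375 0.128     ] [0.54692619 0.06387305 0.128     ]
btn [ 0.43685342 -0.29583753  0.05      ] [ 0.44250894 -0.29702861  0.05      ]
```

View pics/crop.png

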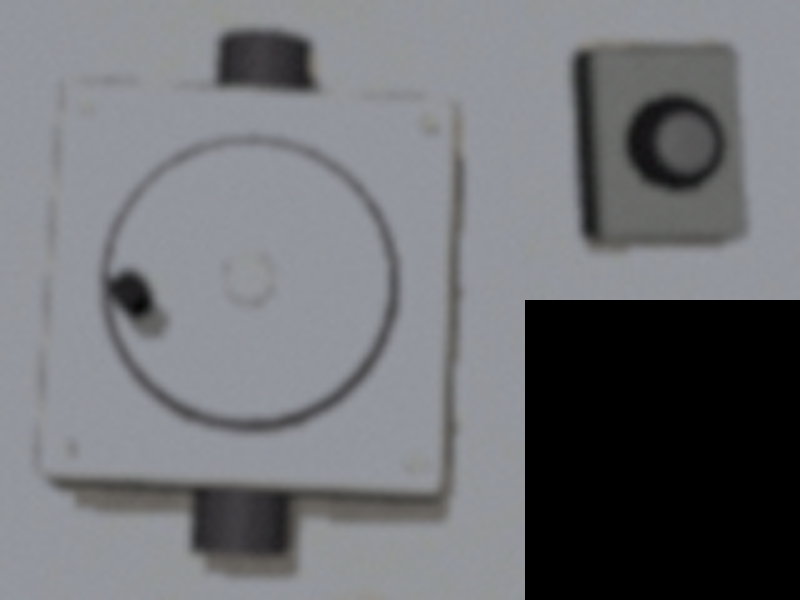

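Hub at about (0.556, 0.0187). The post sits at angle ≈102° and radius 49 mm, as it should. I'll approach with the fingers half open, caging the post.

>>> {"name": "apply_moves", "arguments": {"rows": [{"dx": -0.85,"dy": -0.69,"dz": 0,"twist": 0.174,"claw": 0.06},{"dx": -0.85,"dy": -0.69,"dz": 0,"twist": 0.174,"claw": 0.06},{"dx": -0.85,"dy": -0.69,"dz": 0,"twist": 0.174,"claw": 0.06},{"dx": -0.85,"dy": -0.69,"dz": 0,"twist": 0.174,"claw": 0.06},{"dx": -0.85,"dy": -0.69,"dz": 0,"twist": 0.174,"claw": 0.06}]}}

```text
t: 0.92
eef_pos: [0.2877, 0.4316, 0.2051]
tool_rot: [[-0.622, 0.783, 0.0], [0.783, 0.622, 0.0], [-0.0, 0.001, -1.0]]
ft_force: [0.7, 1.3, 0.3]
finger_gap: 0.0455
gripper_force: 0.0
```

```bash
cat >> h.py <<'E'
H=np.array([.556,.0187])
def go(x,y,z,psi):
    s=get_state();p=s["eef_pos"];R=s["tool_rot"]
    cur=np.degrees(np.arctan2(R[1,1],R[0,1])); d=R.T@(np.array([x,y,z])-p)/.3
    print("pos",p.round(4),"psi",cur.round(1),"dxyz",d.round(4),"twist",round(-((psi-cur+180)%360-180)/360,4))
def pol(th,r=.048): a=np.radians(th); return H+r*np.array([np.cos(a),np.sin(a)])
E
python3 -c "
from h import *
go(*pol(102),.205,12)
for n,b in (('top',(355,212,392,256)),('side',(280,288,335,340))):
    X=cloud(n,np.load(n+'0.npy'))[b[1]:b[3],b[0]:b[2]].reshape(-1,3)
    m=(X[:,2]>.042)&(X[:,2]<.08);print('btn',m.sum(),np.median(X[m],0),np.percentile(X[m],98,axis=0))
"
```

```text
pos [0.2877 0.4316 0.2051] psi 38.5 dxyz [-1.4906e+00 -8.5100e-02  4.0000e-04] twist 0.0736
btn 288 [ 0.43568701 -0.29529485  0.04789463] [ 0.45498931 -0.27786353  0.05799052]
btn 367 [ 0.43191432 -0.30487154  0.04890614] [ 0.45605708 -0.28236488  0.05920484]
```

>>> {"name": "apply_moves", "arguments": {"rows": [{"dx": -1,"dy": -0.057,"dz": 0,"twist": 0.0736,"claw": 0.06},{"dx": -1,"dy": -0.057,"dz": 0,"twist": 0.0736,"claw": 0.06},{"dx": -1,"dy": -0.057,"dz": 0,"twist": 0.0736,"claw": 0.06},{"dx": -1,"dy": -0.057,"dz": 0,"twist": 0.0736,"claw": 0.06},{"dx": -1,"dy": -0.057,"dz": 0,"twist": 0.0736,"claw": 0.06}]}}

```text
t: 1.33
eef_pos: [0.4091, 0.2618, 0.2053]
tool_rot: [[-0.21, 0.978, 0.001], [0.978, 0.21, 0.0], [0.0, 0.001, -1.0]]
ft_force: [1.5, -0.4, -1.3]
finger_gap: 0.0455
gripper_force: 0.0
```

```bash
python3 -c "
from h import *
go(*pol(102),.205,12)"
```

```text
pos [0.4091 0.2618 0.2053] psi 12.1 dxyz [-0.735   0.3091  0.001 ] twist 0.0003
```

>>> {"name": "apply_moves", "arguments": {"rows": [{"dx": -0.735,"dy": 0.309,"dz": 0,"twist": 0,"claw": 0.06},{"dx": -0.735,"dy": 0.309,"dz": 0,"twist": 0,"claw": 0.06},{"dx": -0.735,"dy": 0.309,"dz": 0,"twist": 0,"claw": 0.06},{"dx": -0.735,"dy": 0.309,"dz": 0,"twist": 0,"claw": 0.06},{"dx": -0.735,"dy": 0.309,"dz": 0,"twist": 0,"claw": 0.06}]}}

```text
t: 1.75
eef_pos: [0.5289, 0.091, 0.2052]
tool_rot: [[-0.212, 0.977, 0.001], [0.977, 0.212, 0.0], [0.0, 0.001, -1.0]]
ft_force: [1.1, 0.7, -1.2]
finger_gap: 0.0455
gripper_force: 0.0
```

>>> {"name": "apply_moves", "arguments": {"rows": [{"dx": 0,"dy": 0,"dz": 0,"twist": 0,"claw": 0.06},{"dx": 0,"dy": 0,"dz": 0,"twist": 0,"claw": 0.06},{"dx": 0,"dy": 0,"dz": 0,"twist": 0,"claw": 0.06},{"dx": 0,"dy": 0,"dz": 0,"twist": 0,"claw": 0.06},{"dx": 0,"dy": 0,"dz": 0,"twist": 0,"claw": 0.06}]}}

```text
t: 2.17
eef_pos: [0.5267, 0.0943, 0.2049]
tool_rot: [[-0.215, 0.977, -0.001], [0.977, 0.215, 0.0], [0.0, -0.001, -1.0]]
ft_force: [-0.4, 0.5, -0.2]
finger_gap: 0.0452
gripper_force: 0.0
```

```bash
python3 -c "
from h import *
go(*pol(102),.093,12);print(get_state()['ft_force'])"
```

```text
pos [0.5267 0.0943 0.2049] psi 12.4 dxyz [-0.1072  0.0425  0.373 ] twist 0.0011
[-0.42856613  0.52096753 -0.2452755 ]
```

>>> {"name": "apply_moves", "arguments": {"rows": [{"dx": -0.107,"dy": 0.042,"dz": 0,"twist": 0.001,"claw": 0.06},{"dx": -0.107,"dy": 0.042,"dz": 0.06,"twist": 0.001,"claw": 0.06},{"dx": -0.107,"dy": 0.042,"dz": 0.18,"twist": 0.001,"claw": 0.06},{"dx": -0.107,"dy": 0.042,"dz": 0.28,"twist": 0.001,"claw": 0.06},{"dx": -0.107,"dy": 0.042,"dz": 0.373,"twist": 0.001,"claw": 0.06}]}}

```text
t: 2.58
eef_pos: [0.5462, 0.0656, 0.092]
tool_rot: [[-0.209, 0.978, -0.0], [0.978, 0.209, 0.0], [0.0, -0.0, -1.0]]
ft_force: [0.4, 0.6, -0.8]
finger_gap: 0.0455
gripper_force: 0.0
```

```bash
python3 -c "
from h import *
p,d=get_image('side');cv2.imwrite('pics/s1.png',cv2.resize(p[120:260,160:340,::-1],(720,560)))
go(*pol(102),.093,12);print(get_state()['ft_force'])"
```

```text
pos [0.5423 0.0658 0.087 ] psi 12.0 dxyz [-0.003   0.0118 -0.0202] twist 0.0001
[-0.89202771 -0.22343619 -2.89328144]
```

View pics/s1.png

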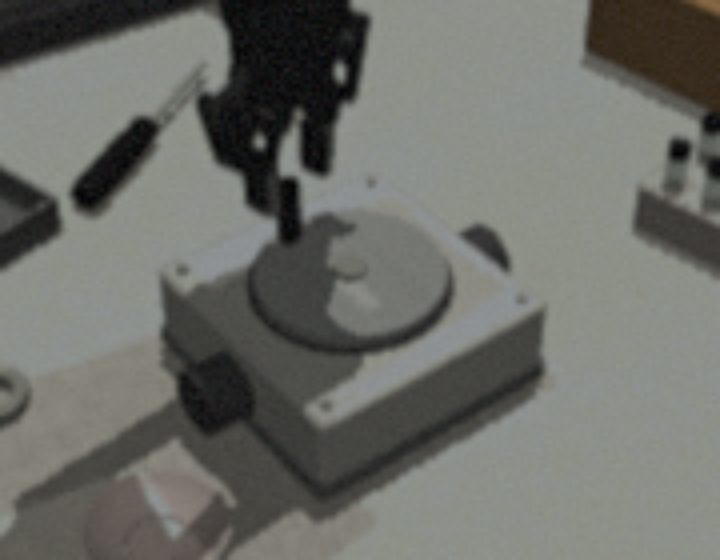

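```bash
python3 -c "
from h import *
s=get_state();p=s['eef_pos'];R=s['tool_rot'];print(p)
f=lambda X:((np.array(proj('side',X))-[160,120])*4).round()
for a in(-1,1):
  for b in(.023,.035):
    for z in (0,.01,.02): print(a,b,z,f(p+a*b*R[:,1]+[0,0,z]))
print('post',f([*pol(102,.05),.128]),f([*pol(102,.05),.082]))
p,d=get_image('side');P=cloud('side',d)[150:185,210:250].reshape(-1,3);m=(P[:,2]>.09)&(P[:,2]<.14);print(np.percentile(P[m],[0,10,50,90,100],axis=0))
p,d=get_image('top');cv2.imwrite('pics/t1.png',cv2.resize(p[120:250,180:290,::-1],(440,520)))"
```

```text
[0.54231419 0.06580016 0.08698216]
-1 0.023 0 [259. 254.]
-1 0.023 0.01 [259. 242.]
-1 0.023 0.02 [258. 230.]
-1 0.035 0 [247. 264.]
-1 0.035 0.01 [246. 252.]
-1 0.035 0.02 [246. 239.]
1 0.023 0 [304. 219.]
1 0.023 0.01 [304. 207.]
1 0.023 0.02 [304. 195.]
1 0.035 0 [316. 210.]
1 0.035 0.01 [315. 198.]
1 0.035 0.02 [315. 186.]
post [283. 182.] [285. 239.]
[[0.50671726 0.04475143 0.0907225 ]
 [0.51064196 0.05006093 0.10175722]
 [0.54442781 0.06125443 0.1255861 ]
 [0.56731647 0.07142232 0.13633564]
 [0.5811965  0.07988    0.13997797]]
```

View pics/t1.png

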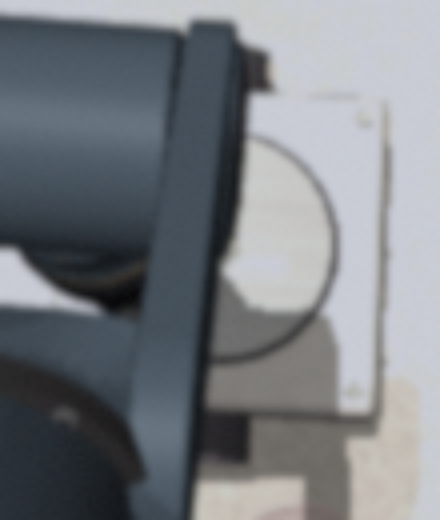

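```bash
python3 -c "
from h import *
p,d=get_image('side');P=cloud('side',d)
print(get_state()['eef_pos'])
for u in (224,226,228,232,236,239,241):
  for v in range(156,184,3): print(u,v,p[v,u].sum()//3,P[v,u].round(3))
"
```

```text
[0.54665493 0.06529267 0.0932228 ]
224 156 136 [ 0.665  0.254 -0.   ]
224 159 8 [0.512 0.049 0.174]
224 162 20 [0.511 0.048 0.167]
224 165 6 [0.511 0.049 0.157]
224 168 19 [0.512 0.051 0.147]
224 171 9 [0.513 0.052 0.136]
224 174 102 [0.516 0.057 0.123]
224 177 145 [0.548 0.101 0.069]
224 180 147 [0.537 0.087 0.073]
224 183 106 [0.524 0.07  0.081]
226 156 54 [0.517 0.047 0.182]
226 159 21 [0.515 0.045 0.176]
226 162 5 [0.515 0.046 0.166]
226 165 34 [0.517 0.049 0.154]
226 168 33 [0.517 0.05  0.145]
226 171 26 [0.517 0.05  0.135]
226 174 61 [0.518 0.052 0.125]
226 177 148 [0.552 0.097 0.07 ]
226 180 121 [0.543 0.086 0.071]
226 183 62 [0.529 0.068 0.08 ]
228 156 16 [0.523 0.047 0.179]
228 159 32 [0.521 0.045 0.173]
228 162 64 [0.52  0.045 0.164]
228 165 46 [0.523 0.048 0.152]
228 168 42 [0.522 0.048 0.143]
228 171 47 [0.521 0.047 0.135]
228 174 67 [0.52  0.047 0.127]
228 177 137 [0.556 0.094 0.069]
228 180 102 [0.54  0.073 0.081]
228 183 64 [0.531 0.062 0.082]
232 156 145 [0.684 0.237 0.   ]
232 159 142 [0.673 0.223 0.001]
232 162 145 [ 0.666  0.216 -0.003]
232 165 7 [0.547 0.064 0.131
[... 429 characters left out ...]
066 0.084]
236 180 68 [0.555 0.059 0.082]
236 183 65 [0.547 0.049 0.082]
239 156 19 [0.569 0.063 0.149]
239 159 16 [0.57  0.064 0.139]
239 162 6 [0.569 0.063 0.13 ]
239 165 102 [0.568 0.062 0.121]
239 168 139 [0.659 0.173 0.002]
239 171 145 [0.594 0.093 0.071]
239 174 75 [0.576 0.072 0.082]
239 177 66 [0.569 0.064 0.081]
239 180 68 [0.558 0.051 0.084]
239 183 64 [0.551 0.043 0.083]
241 156 31 [0.57  0.056 0.152]
241 159 29 [0.572 0.058 0.141]
241 162 42 [0.569 0.055 0.134]
241 165 112 [ 0.677  0.184 -0.002]
241 168 141 [0.607 0.101 0.07 ]
241 171 143 [0.597 0.09  0.071]
241 174 65 [0.58  0.069 0.082]
241 177 66 [0.572 0.059 0.082]
241 180 67 [0.565 0.051 0.082]
241 183 79 [0.556 0.04  0.083]
```

Both fingers straddle the post: the finger faces show x ≈0.517 and 0.568, with the post at 0.545. Their tips are at z≈0.12, only just overlapping the post top (0.128), so I'll go 18 mm lower.

>>> {"name": "apply_moves", "arguments": {"rows": [{"dx": 0,"dy": 0,"dz": 0.015,"twist": 0,"claw": 0.06},{"dx": 0,"dy": 0,"dz": 0.03,"twist": 0,"claw": 0.06},{"dx": 0,"dy": 0,"dz": 0.045,"twist": 0,"claw": 0.06},{"dx": 0,"dy": 0,"dz": 0.06,"twist": 0,"claw": 0.06},{"dx": 0,"dy": 0,"dz": 0.06,"twist": 0,"claw": 0.06}]}}

```text
t: 3.2
eef_pos: [0.5467, 0.0643, 0.0747]
tool_rot: [[-0.207, 0.978, -0.001], [0.978, 0.207, 0.0], [0.0, -0.001, -1.0]]
ft_force: [-0.2, -1.1, 0.1]
finger_gap: 0.0455
gripper_force: 0.0
```

>>> {"name": "apply_moves", "arguments": {"rows": [{"dx": -0.0002,"dy": -0.0084,"dz": 0,"twist": -0.0083,"claw": 0.06},{"dx": -0.0009,"dy": -0.0167,"dz": 0,"twist": -0.0167,"claw": 0.06},{"dx": -0.002,"dy": -0.025,"dz": 0,"twist": -0.025,"claw": 0.06},{"dx": -0.0035,"dy": -0.0333,"dz": 0,"twist": -0.0333,"claw": 0.06},{"dx": -0.0035,"dy": -0.0333,"dz": 0,"twist": -0.0333,"claw": 0.06}]}}

```text
t: 3.62
eef_pos: [0.5369, 0.0611, 0.0751]
tool_rot: [[-0.406, 0.914, -0.001], [0.914, 0.406, -0.0], [0.0, -0.001, -1.0]]
ft_force: [-0.2, -0.3, -0.1]
finger_gap: 0.045
gripper_force: 0.0
```

>>> {"name": "apply_moves", "arguments": {"rows": [{"dx": -0.0001,"dy": -0.0054,"dz": 0,"twist": -0.0056,"claw": 0.06},{"dx": -0.0004,"dy": -0.0108,"dz": 0,"twist": -0.0111,"claw": 0.06},{"dx": -0.0008,"dy": -0.0162,"dz": 0,"twist": -0.0167,"claw": 0.06},{"dx": -0.0015,"dy": -0.0216,"dz": 0,"twist": -0.0222,"claw": 0.06},{"dx": -0.0024,"dy": -0.0269,"dz": 0,"twist": -0.0278,"claw": 0.06}]}}

```text
t: 4.03
eef_pos: [0.5342, 0.0572, 0.0756]
tool_rot: [[-0.557, 0.83, 0.008], [0.83, 0.557, 0.0], [-0.004, 0.007, -1.0]]
ft_force: [6.2, 1.2, -3.4]
finger_gap: 0.0451
gripper_force: 2.9
```

>>> {"name": "apply_moves", "arguments": {"rows": [{"dx": -0.0001,"dy": -0.0054,"dz": 0,"twist": -0.0056,"claw": 0.06},{"dx": -0.0004,"dy": -0.0108,"dz": 0,"twist": -0.0111,"claw": 0.06},{"dx": -0.0008,"dy": -0.0162,"dz": 0,"twist": -0.0167,"claw": 0.06},{"dx": -0.0015,"dy": -0.0216,"dz": 0,"twist": -0.0222,"claw": 0.06},{"dx": -0.0024,"dy": -0.0269,"dz": 0,"twist": -0.0278,"claw": 0.06}]}}

```text
t: 4.45
eef_pos: [0.5244, 0.0522, 0.0751]
tool_rot: [[-0.694, 0.72, 0.0], [0.72, 0.694, 0.0], [-0.0, 0.0, -1.0]]
ft_force: [0.7, 0.1, 0.1]
finger_gap: 0.0452
gripper_force: 0.0
```

```bash
cat >> h.py <<'E'
def post():
    s=get_state();q=s["eef_pos"]-[*H,0];p,d=get_image("side");P=cloud("side",d)
    print("tool th",np.degrees(np.arctan2(q[1],q[0])).round(1),"r",np.hypot(q[0],q[1]).round(4),"z",q[2].round(4),"F",s["ft_force"].round(1))
    # post lower part: dark points z .087...098 near disc radius 50
    D=np.hypot(P[...,0]-H[0],P[...,1]-H[1]+.0015)
    m=(P[...,2]>.087)&(P[...,2]<.1)&(D>.03)&(D<.065)&(p.max(2)<60)
    X=P[m]
    if len(X):
        c=-cam("side")[1+1].T@cam("side")[3]; w=X[:,:2].mean(0)-c[:2]; w/=np.hypot(*w)
        x=X[:,:2].mean(0)+.006*w-[0,-.0015]-H; print("post n",len(X),"th",np.degrees(np.arctan2(x[1],x[0])).round(1),"r",np.hypot(*x).round(4))
    cv2.imwrite("last.png",p[...,::-1])
E
python3 -c "
from h import *
post()"
```

```text
tool th 133.4 r 0.0461 z 0.0751 F [0.7 0.1 0.1]
```

```bash
python3 -c "
from h import *
p=cv2.imread('last.png');cv2.imwrite('pics/s2.png',cv2.resize(p[130:230,190:310],(720,600)))
p,d=get_image('side');P=cloud('side',d)
m=(P[...,2]>.086)&(P[...,2]<.11);m[:150]=0;m[215:]=0;m[:,:190]=0;m[:,310:]=0
for v,u in np.argwhere(m)[::3]: print(u,v,P[v,u].round(3),p[v,u])
"
```

```text
233 173 [0.546 0.06  0.109] [57 61 60]
246 184 [0.56  0.026 0.086] [114 115 105]
232 185 [0.514 0.025 0.109] [58 56 53]
246 185 [0.557 0.023 0.086] [109 109 101]
224 186 [0.498 0.036 0.108] [46 46 46]
244 186 [0.551 0.022 0.087] [108 108 101]
248 186 [0.557 0.014 0.088] [110 109 101]
227 187 [0.504 0.031 0.104] [60 58 54]
230 187 [0.508 0.025 0.106] [61 62 58]
245 187 [0.55  0.018 0.087] [103 103  93]
250 187 [0.559 0.009 0.087] [101 102  94]
246 188 [0.549 0.013 0.087] [95 97 88]
238 189 [0.532 0.024 0.086] [117 117 114]
250 191 [ 0.55  -0.001  0.086] [120 121 116]
```

View pics/s2.png

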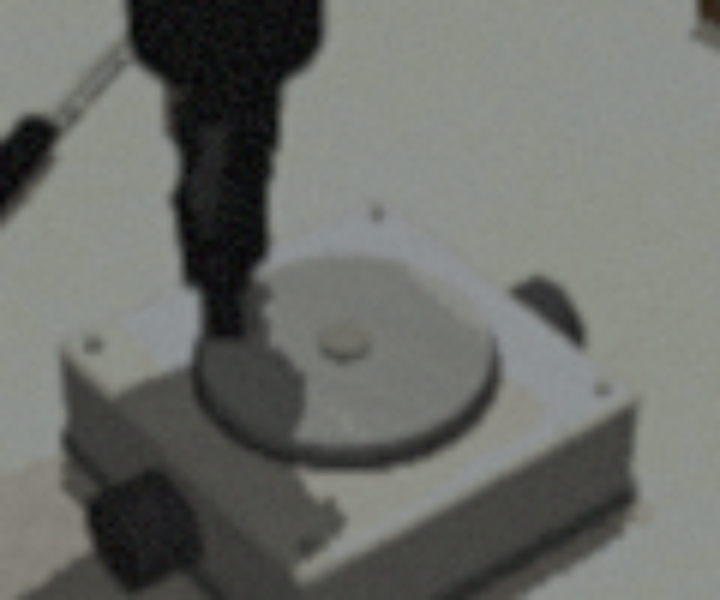

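The near finger hides the post, so I'll go by force: one snap came (6 N, then 0). At least one more click is certain before the stop.

>>> {"name": "apply_moves", "arguments": {"rows": [{"dx": 0,"dy": -0.0027,"dz": 0,"twist": -0.0028,"claw": 0.06},{"dx": -0.0001,"dy": -0.0054,"dz": 0,"twist": -0.0056,"claw": 0.06},{"dx": -0.0002,"dy": -0.0081,"dz": 0,"twist": -0.0083,"claw": 0.06},{"dx": -0.0004,"dy": -0.0108,"dz": 0,"twist": -0.0111,"claw": 0.06},{"dx": -0.0006,"dy": -0.0135,"dz": 0,"twist": -0.0139,"claw": 0.06}]}}

```text
t: 4.97
eef_pos: [0.5212, 0.0492, 0.075]
tool_rot: [[-0.755, 0.656, 0.0], [0.656, 0.755, -0.0], [-0.0, 0.0, -1.0]]
ft_force: [-0.5, 1.1, -0.0]
finger_gap: 0.0454
gripper_force: 0.0
```

>>> {"name": "apply_moves", "arguments": {"rows": [{"dx": 0,"dy": -0.0027,"dz": 0,"twist": -0.0028,"claw": 0.06},{"dx": -0.0001,"dy": -0.0054,"dz": 0,"twist": -0.0056,"claw": 0.06},{"dx": -0.0002,"dy": -0.0081,"dz": 0,"twist": -0.0083,"claw": 0.06},{"dx": -0.0004,"dy": -0.0108,"dz": 0,"twist": -0.0111,"claw": 0.06},{"dx": -0.0006,"dy": -0.0135,"dz": 0,"twist": -0.0139,"claw": 0.06}]}}

```text
t: 5.38
eef_pos: [0.5203, 0.0463, 0.0752]
tool_rot: [[-0.809, 0.588, 0.003], [0.588, 0.809, 0.001], [-0.002, 0.002, -1.0]]
ft_force: [3.6, 3.2, -1.6]
finger_gap: 0.0454
gripper_force: 2.5
```

>>> {"name": "apply_moves", "arguments": {"rows": [{"dx": 0,"dy": -0.0027,"dz": 0,"twist": -0.0028,"claw": 0.06},{"dx": -0.0001,"dy": -0.0054,"dz": 0,"twist": -0.0056,"claw": 0.06},{"dx": -0.0002,"dy": -0.0081,"dz": 0,"twist": -0.0083,"claw": 0.06},{"dx": -0.0004,"dy": -0.0108,"dz": 0,"twist": -0.0111,"claw": 0.06},{"dx": -0.0006,"dy": -0.0135,"dz": 0,"twist": -0.0139,"claw": 0.06}]}}

```text
t: 5.8
eef_pos: [0.5188, 0.0434, 0.0752]
tool_rot: [[-0.857, 0.515, 0.005], [0.515, 0.857, 0.001], [-0.003, 0.003, -1.0]]
ft_force: [4.8, 4.5, -3.7]
finger_gap: 0.0454
gripper_force: 3.3
```

>>> {"name": "apply_moves", "arguments": {"rows": [{"dx": 0,"dy": -0.0027,"dz": 0,"twist": -0.0028,"claw": 0.06},{"dx": -0.0001,"dy": -0.0054,"dz": 0,"twist": -0.0056,"claw": 0.06},{"dx": -0.0002,"dy": -0.0081,"dz": 0,"twist": -0.0083,"claw": 0.06},{"dx": -0.0004,"dy": -0.0108,"dz": 0,"twist": -0.0111,"claw": 0.06},{"dx": -0.0006,"dy": -0.0135,"dz": 0,"twist": -0.0139,"claw": 0.06}]}}

```text
t: 6.22
eef_pos: [0.5145, 0.039, 0.075]
tool_rot: [[-0.899, 0.437, -0.0], [0.437, 0.899, -0.0], [0.0, -0.0, -1.0]]
ft_force: [1.8, 0.4, -0.2]
finger_gap: 0.0455
gripper_force: 0.7
```

>>> {"name": "apply_moves", "arguments": {"rows": [{"dx": 0,"dy": -0.0027,"dz": 0,"twist": -0.0028,"claw": 0.06},{"dx": -0.0001,"dy": -0.0054,"dz": 0,"twist": -0.0056,"claw": 0.06},{"dx": -0.0002,"dy": -0.0081,"dz": 0,"twist": -0.0083,"claw": 0.06},{"dx": -0.0004,"dy": -0.0108,"dz": 0,"twist": -0.0111,"claw": 0.06},{"dx": -0.0006,"dy": -0.0135,"dz": 0,"twist": -0.0139,"claw": 0.06}]}}

```text
t: 6.63
eef_pos: [0.5124, 0.0352, 0.075]
tool_rot: [[-0.934, 0.357, -0.001], [0.357, 0.934, -0.0], [0.001, -0.0, -1.0]]
ft_force: [0.0, -0.5, 0.8]
finger_gap: 0.0453
gripper_force: 0.0
```

>>> {"name": "apply_moves", "arguments": {"rows": [{"dx": 0,"dy": -0.0027,"dz": 0,"twist": -0.0028,"claw": 0.06},{"dx": -0.0001,"dy": -0.0054,"dz": 0,"twist": -0.0056,"claw": 0.06},{"dx": -0.0002,"dy": -0.0081,"dz": 0,"twist": -0.0083,"claw": 0.06},{"dx": -0.0004,"dy": -0.0108,"dz": 0,"twist": -0.0111,"claw": 0.06},{"dx": -0.0004,"dy": -0.0108,"dz": 0,"twist": -0.0111,"claw": 0.06}]}}

```text
t: 7.05
eef_pos: [0.5119, 0.0322, 0.075]
tool_rot: [[-0.956, 0.292, -0.0], [0.292, 0.956, -0.0], [0.0, -0.0, -1.0]]
ft_force: [1.3, -0.4, 0.5]
finger_gap: 0.0451
gripper_force: 0.0
```

>>> {"name": "apply_moves", "arguments": {"rows": [{"dx": 0,"dy": -0.0027,"dz": 0,"twist": -0.0028,"claw": 0.06},{"dx": -0.0001,"dy": -0.0054,"dz": 0,"twist": -0.0056,"claw": 0.06},{"dx": -0.0002,"dy": -0.0081,"dz": 0,"twist": -0.0083,"claw": 0.06},{"dx": -0.0004,"dy": -0.0108,"dz": 0,"twist": -0.0111,"claw": 0.06},{"dx": -0.0004,"dy": -0.0108,"dz": 0,"twist": -0.0111,"claw": 0.06}]}}

```text
t: 7.47
eef_pos: [0.511, 0.0291, 0.075]
tool_rot: [[-0.974, 0.225, -0.0], [0.225, 0.974, -0.0], [0.0, -0.0, -1.0]]
ft_force: [-1.0, -0.2, 1.0]
finger_gap: 0.0453
gripper_force: 0.0
```

Still free at 167°.

>>> {"name": "apply_moves", "arguments": {"rows": [{"dx": 0,"dy": -0.0027,"dz": 0,"twist": -0.0028,"claw": 0.06},{"dx": -0.0001,"dy": -0.0054,"dz": 0,"twist": -0.0056,"claw": 0.06},{"dx": -0.0002,"dy": -0.0081,"dz": 0,"twist": -0.0083,"claw": 0.06},{"dx": -0.0004,"dy": -0.0108,"dz": 0,"twist": -0.0111,"claw": 0.06},{"dx": -0.0004,"dy": -0.0108,"dz": 0,"twist": -0.0111,"claw": 0.06}]}}

```text
t: 7.88
eef_pos: [0.511, 0.0265, 0.0751]
tool_rot: [[-0.988, 0.157, 0.001], [0.157, 0.988, 0.001], [-0.001, 0.001, -1.0]]
ft_force: [1.5, 3.5, -1.5]
finger_gap: 0.0454
gripper_force: 1.8
```

```bash
python3 -c "
from h import *
post()"
```

```text
tool th 170.2 r 0.0457 z 0.0751 F [ 1.5  3.5 -1.5]
post n 23 th 152.6 r 0.0497
```

Contact with a 3.8 N push and the post seen at ≈152°. From here small steps.

>>> {"name": "apply_moves", "arguments": {"rows": [{"dx": 0,"dy": -0.0027,"dz": 0,"twist": -0.0028,"claw": 0.06},{"dx": -0.0001,"dy": -0.0054,"dz": 0,"twist": -0.0056,"claw": 0.06},{"dx": -0.0002,"dy": -0.0081,"dz": 0,"twist": -0.0083,"claw": 0.06},{"dx": -0.0002,"dy": -0.0081,"dz": 0,"twist": -0.0083,"claw": 0.06},{"dx": -0.0002,"dy": -0.0081,"dz": 0,"twist": -0.0083,"claw": 0.06}]}}

```text
t: 8.35
eef_pos: [0.511, 0.0245, 0.0751]
tool_rot: [[-0.994, 0.106, 0.002], [0.106, 0.994, 0.001], [-0.002, 0.001, -1.0]]
ft_force: [2.1, 5.9, -0.4]
finger_gap: 0.0453
gripper_force: 3.0
```

```bash
python3 -c "
from h import *
post()"
```

```text
tool th 172.7 r 0.0454 z 0.0751 F [ 2.1  5.9 -0.4]
post n 25 th 155.1 r 0.0503
```

>>> {"name": "apply_moves", "arguments": {"rows": [{"dx": 0,"dy": -0.0027,"dz": 0,"twist": -0.0028,"claw": 0.06},{"dx": -0.0001,"dy": -0.0054,"dz": 0,"twist": -0.0056,"claw": 0.06},{"dx": -0.0001,"dy": -0.0054,"dz": 0,"twist": -0.0056,"claw": 0.06},{"dx": -0.0001,"dy": -0.0054,"dz": 0,"twist": -0.0056,"claw": 0.06},{"dx": -0.0001,"dy": -0.0054,"dz": 0,"twist": -0.0056,"claw": 0.06}]}}

```text
t: 8.82
eef_pos: [0.5105, 0.0226, 0.0751]
tool_rot: [[-0.998, 0.07, 0.001], [0.07, 0.998, 0.001], [-0.001, 0.001, -1.0]]
ft_force: [2.3, 3.9, -1.2]
finger_gap: 0.0456
gripper_force: 2.4
```

```bash
python3 -c "
from h import *
post()"
```

```text
tool th 175.1 r 0.0456 z 0.0751 F [ 2.3  3.9 -1.2]
post n 22 th 157.1 r 0.0505
```

Force is falling (6.2 → 4.5 N), so this is a hump and not the stop. On over it.

>>> {"name": "apply_moves", "arguments": {"rows": [{"dx": 0,"dy": -0.0027,"dz": 0,"twist": -0.0028,"claw": 0.06},{"dx": -0.0001,"dy": -0.0054,"dz": 0,"twist": -0.0056,"claw": 0.06},{"dx": -0.0002,"dy": -0.0081,"dz": 0,"twist": -0.0083,"claw": 0.06},{"dx": -0.0004,"dy": -0.0108,"dz": 0,"twist": -0.0111,"claw": 0.06},{"dx": -0.0006,"dy": -0.0135,"dz": 0,"twist": -0.0139,"claw": 0.06}]}}

```text
t: 9.28
eef_pos: [0.51, 0.018, 0.075]
tool_rot: [[-1.0, -0.019, 0.0], [-0.019, 1.0, -0.0], [-0.0, -0.0, -1.0]]
ft_force: [1.8, 3.2, -0.9]
finger_gap: 0.0454
gripper_force: 1.3
```

```bash
python3 -c "
from h import *
post()"
```

```text
tool th -179.2 r 0.046 z 0.075 F [ 1.8  3.2 -0.9]
post n 22 th 163.7 r 0.0501
```

>>> {"name": "apply_moves", "arguments": {"rows": [{"dx": 0,"dy": -0.0027,"dz": 0,"twist": -0.0028,"claw": 0.06},{"dx": -0.0001,"dy": -0.0054,"dz": 0,"twist": -0.0056,"claw": 0.06},{"dx": -0.0002,"dy": -0.0081,"dz": 0,"twist": -0.0083,"claw": 0.06},{"dx": -0.0002,"dy": -0.0081,"dz": 0,"twist": -0.0083,"claw": 0.06},{"dx": -0.0002,"dy": -0.0081,"dz": 0,"twist": -0.0083,"claw": 0.06}]}}

```text
t: 9.75
eef_pos: [0.5095, 0.0152, 0.075]
tool_rot: [[-0.998, -0.069, -0.001], [-0.069, 0.998, -0.0], [0.001, -0.0, -1.0]]
ft_force: [0.5, -0.7, 0.3]
finger_gap: 0.0453
gripper_force: 0.0
```

```bash
python3 -c "
from h import *
post()"
```

```text
tool th -175.6 r 0.0466 z 0.075 F [ 0.5 -0.7  0.3]
post n 21 th 173.9 r 0.0507
```

Third click: the post is now at ≈174°. Contact is expected near tool angle 191°.

>>> {"name": "apply_moves", "arguments": {"rows": [{"dx": 0,"dy": -0.0027,"dz": 0,"twist": -0.0028,"claw": 0.06},{"dx": -0.0001,"dy": -0.0054,"dz": 0,"twist": -0.0056,"claw": 0.06},{"dx": -0.0002,"dy": -0.0081,"dz": 0,"twist": -0.0083,"claw": 0.06},{"dx": -0.0004,"dy": -0.0108,"dz": 0,"twist": -0.0111,"claw": 0.06},{"dx": -0.0006,"dy": -0.0135,"dz": 0,"twist": -0.0139,"claw": 0.06}]}}

```text
t: 10.22
eef_pos: [0.5104, 0.0114, 0.075]
tool_rot: [[-0.988, -0.157, -0.0], [-0.157, 0.988, -0.0], [0.0, -0.0, -1.0]]
ft_force: [0.4, -0.4, -0.1]
finger_gap: 0.0454
gripper_force: 0.0
```

```bash
python3 -c "
from h import *
post()"
```

```text
tool th -170.9 r 0.0461 z 0.075 F [ 0.4 -0.4 -0.1]
post n 24 th -179.8 r 0.0495
```

>>> {"name": "apply_moves", "arguments": {"rows": [{"dx": 0,"dy": -0.0027,"dz": 0,"twist": -0.0028,"claw": 0.06},{"dx": -0.0001,"dy": -0.0054,"dz": 0,"twist": -0.0056,"claw": 0.06},{"dx": -0.0002,"dy": -0.0081,"dz": 0,"twist": -0.0083,"claw": 0.06},{"dx": -0.0004,"dy": -0.0108,"dz": 0,"twist": -0.0111,"claw": 0.06},{"dx": -0.0006,"dy": -0.0135,"dz": 0,"twist": -0.0139,"claw": 0.06}]}}

```text
t: 10.68
eef_pos: [0.5113, 0.0075, 0.075]
tool_rot: [[-0.97, -0.243, -0.0], [-0.243, 0.97, -0.0], [0.0, 0.0, -1.0]]
ft_force: [-0.5, 0.5, -0.7]
finger_gap: 0.0454
gripper_force: 0.0
```

```bash
python3 -c "
from h import *
post()"
```

```text
tool th -165.9 r 0.0461 z 0.075 F [-0.5  0.5 -0.7]
post n 23 th -179.5 r 0.0495
```

Post steady at ≈180.5°. Next, small steps from tool angle 194°.

>>> {"name": "apply_moves", "arguments": {"rows": [{"dx": 0,"dy": -0.0027,"dz": 0,"twist": -0.0028,"claw": 0.06},{"dx": -0.0001,"dy": -0.0054,"dz": 0,"twist": -0.0056,"claw": 0.06},{"dx": -0.0002,"dy": -0.0081,"dz": 0,"twist": -0.0083,"claw": 0.06},{"dx": -0.0004,"dy": -0.0108,"dz": 0,"twist": -0.0111,"claw": 0.06},{"dx": -0.0006,"dy": -0.0135,"dz": 0,"twist": -0.0139,"claw": 0.06}]}}

```text
t: 11.15
eef_pos: [0.5125, 0.0042, 0.075]
tool_rot: [[-0.946, -0.325, 0.0], [-0.325, 0.946, 0.001], [-0.001, 0.001, -1.0]]
ft_force: [0.3, 3.5, -0.5]
finger_gap: 0.0453
gripper_force: 1.9
```

```bash
python3 -c "
from h import *
post()"
```

```text
tool th -161.6 r 0.0459 z 0.075 F [ 0.3  3.5 -0.5]
post n 21 th -178.9 r 0.0497
```

>>> {"name": "apply_moves", "arguments": {"rows": [{"dx": 0,"dy": -0.0027,"dz": 0,"twist": -0.0028,"claw": 0.06},{"dx": -0.0001,"dy": -0.0054,"dz": 0,"twist": -0.0056,"claw": 0.06},{"dx": -0.0001,"dy": -0.0068,"dz": 0,"twist": -0.007,"claw": 0.06},{"dx": -0.0001,"dy": -0.0068,"dz": 0,"twist": -0.007,"claw": 0.06},{"dx": -0.0001,"dy": -0.0068,"dz": 0,"twist": -0.007,"claw": 0.06}]}}

```text
t: 11.62
eef_pos: [0.5132, 0.003, 0.0749]
tool_rot: [[-0.931, -0.366, 0.0], [-0.366, 0.931, 0.002], [-0.001, 0.002, -1.0]]
ft_force: [1.0, 6.7, -0.2]
finger_gap: 0.0454
gripper_force: 2.9
```

```bash
python3 -c "
from h import *
post()"
```

```text
tool th -159.9 r 0.0456 z 0.0749 F [ 1.   6.7 -0.2]
post n 22 th -176.8 r 0.0486
```

>>> {"name": "apply_moves", "arguments": {"rows": [{"dx": 0,"dy": -0.0027,"dz": 0,"twist": -0.0028,"claw": 0.06},{"dx": 0,"dy": -0.0041,"dz": 0,"twist": -0.0042,"claw": 0.06},{"dx": 0,"dy": -0.0041,"dz": 0,"twist": -0.0042,"claw": 0.06},{"dx": 0,"dy": -0.0041,"dz": 0,"twist": -0.0042,"claw": 0.06},{"dx": 0,"dy": -0.0041,"dz": 0,"twist": -0.0042,"claw": 0.06}]}}

```text
t: 12.08
eef_pos: [0.5136, 0.0016, 0.0749]
tool_rot: [[-0.921, -0.39, 0.0], [-0.39, 0.921, 0.002], [-0.001, 0.001, -1.0]]
ft_force: [1.3, 5.3, -0.0]
finger_gap: 0.0453
gripper_force: 2.3
```

```bash
python3 -c "
from h import *
post()"
```

```text
tool th -158.1 r 0.0458 z 0.0749 F [ 1.3  5.3 -0. ]
post n 23 th -175.3 r 0.0494
```

Force is falling again, so another hump.

>>> {"name": "apply_moves", "arguments": {"rows": [{"dx": 0,"dy": -0.0027,"dz": 0,"twist": -0.0028,"claw": 0.06},{"dx": -0.0001,"dy": -0.0054,"dz": 0,"twist": -0.0056,"claw": 0.06},{"dx": -0.0002,"dy": -0.0081,"dz": 0,"twist": -0.0083,"claw": 0.06},{"dx": -0.0004,"dy": -0.0108,"dz": 0,"twist": -0.0111,"claw": 0.06},{"dx": -0.0006,"dy": -0.0135,"dz": 0,"twist": -0.0139,"claw": 0.06}]}}

```text
t: 12.55
eef_pos: [0.5153, -0.0028, 0.075]
tool_rot: [[-0.882, -0.471, -0.0], [-0.471, 0.882, 0.0], [-0.0, 0.0, -1.0]]
ft_force: [-0.5, 2.7, -0.8]
finger_gap: 0.0455
gripper_force: 1.2
```

```bash
python3 -c "
from h import *
post()"
```

```text
tool th -152.2 r 0.046 z 0.075 F [-0.5  2.7 -0.8]
post n 24 th -168.7 r 0.0499
```

>>> {"name": "apply_moves", "arguments": {"rows": [{"dx": 0,"dy": -0.0027,"dz": 0,"twist": -0.0028,"claw": 0.06},{"dx": -0.0001,"dy": -0.0054,"dz": 0,"twist": -0.0056,"claw": 0.06},{"dx": -0.0002,"dy": -0.0081,"dz": 0,"twist": -0.0083,"claw": 0.06},{"dx": -0.0002,"dy": -0.0081,"dz": 0,"twist": -0.0083,"claw": 0.06},{"dx": -0.0002,"dy": -0.0081,"dz": 0,"twist": -0.0083,"claw": 0.06}]}}

```text
t: 13.02
eef_pos: [0.5166, -0.0057, 0.0751]
tool_rot: [[-0.857, -0.515, 0.0], [-0.515, 0.857, -0.001], [0.0, -0.001, -1.0]]
ft_force: [0.6, -0.9, -0.1]
finger_gap: 0.0453
gripper_force: 0.0
```

```bash
python3 -c "
from h import *
post()"
```

```text
tool th -148.2 r 0.0464 z 0.0751 F [ 0.6 -0.9 -0.1]
post n 22 th -151.3 r 0.0499
```

Fourth click: post at ≈208.5°. Moving freely to 221°.

>>> {"name": "apply_moves", "arguments": {"rows": [{"dx": -0.0001,"dy": -0.0054,"dz": 0,"twist": -0.0056,"claw": 0.06},{"dx": -0.0004,"dy": -0.0108,"dz": 0,"twist": -0.0111,"claw": 0.06},{"dx": -0.0008,"dy": -0.0162,"dz": 0,"twist": -0.0167,"claw": 0.06},{"dx": -0.0015,"dy": -0.0216,"dz": 0,"twist": -0.0222,"claw": 0.06},{"dx": -0.0024,"dy": -0.0269,"dz": 0,"twist": -0.0278,"claw": 0.06}]}}

```text
t: 13.48
eef_pos: [0.5212, -0.0121, 0.075]
tool_rot: [[-0.754, -0.657, -0.0], [-0.657, 0.754, -0.0], [0.0, -0.0, -1.0]]
ft_force: [0.3, -0.6, -0.4]
finger_gap: 0.0451
gripper_force: 0.0
```

```bash
python3 -c "
from h import *
post()"
```

```text
tool th -138.5 r 0.0464 z 0.075 F [ 0.3 -0.6 -0.4]
post n 20 th -150.4 r 0.0495
```

>>> {"name": "apply_moves", "arguments": {"rows": [{"dx": 0,"dy": -0.0027,"dz": 0,"twist": -0.0028,"claw": 0.06},{"dx": -0.0001,"dy": -0.0054,"dz": 0,"twist": -0.0056,"claw": 0.06},{"dx": -0.0002,"dy": -0.0081,"dz": 0,"twist": -0.0083,"claw": 0.06},{"dx": -0.0004,"dy": -0.0108,"dz": 0,"twist": -0.0111,"claw": 0.06},{"dx": -0.0006,"dy": -0.0135,"dz": 0,"twist": -0.0139,"claw": 0.06}]}}

```text
t: 13.95
eef_pos: [0.5238, -0.0144, 0.075]
tool_rot: [[-0.694, -0.72, -0.0], [-0.72, 0.694, 0.001], [-0.0, 0.001, -1.0]]
ft_force: [-0.5, 1.4, -0.1]
finger_gap: 0.0452
gripper_force: 0.8
```

```bash
python3 -c "
from h import *
post()"
```

```text
tool th -134.1 r 0.0462 z 0.075 F [-0.5  1.4 -0.1]
post n 24 th -150.8 r 0.0492
```

Just in contact (1.5 N).

>>> {"name": "apply_moves", "arguments": {"rows": [{"dx": 0,"dy": -0.0027,"dz": 0,"twist": -0.0028,"claw": 0.06},{"dx": -0.0001,"dy": -0.0054,"dz": 0,"twist": -0.0056,"claw": 0.06},{"dx": -0.0002,"dy": -0.0081,"dz": 0,"twist": -0.0083,"claw": 0.06},{"dx": -0.0002,"dy": -0.0081,"dz": 0,"twist": -0.0083,"claw": 0.06},{"dx": -0.0002,"dy": -0.0081,"dz": 0,"twist": -0.0083,"claw": 0.06}]}}

```text
t: 14.42
eef_pos: [0.5248, -0.0151, 0.0748]
tool_rot: [[-0.656, -0.754, -0.002], [-0.754, 0.656, 0.002], [-0.0, 0.003, -1.0]]
ft_force: [-0.8, 5.5, 1.3]
finger_gap: 0.0453
gripper_force: 2.2
```

```bash
python3 -c "
from h import *
post()"
```

```text
tool th -132.8 r 0.046 z 0.0748 F [-0.8  5.5  1.3]
post n 24 th -149.8 r 0.0492
```

>>> {"name": "apply_moves", "arguments": {"rows": [{"dx": 0,"dy": -0.0027,"dz": 0,"twist": -0.0028,"claw": 0.06},{"dx": 0,"dy": -0.0041,"dz": 0,"twist": -0.0042,"claw": 0.06},{"dx": 0,"dy": -0.0041,"dz": 0,"twist": -0.0042,"claw": 0.06},{"dx": 0,"dy": -0.0041,"dz": 0,"twist": -0.0042,"claw": 0.06},{"dx": 0,"dy": -0.0041,"dz": 0,"twist": -0.0042,"claw": 0.06}]}}

```text
t: 14.88
eef_pos: [0.5252, -0.0153, 0.0747]
tool_rot: [[-0.636, -0.771, -0.003], [-0.771, 0.636, 0.003], [-0.0, 0.004, -1.0]]
ft_force: [-0.6, 7.6, 0.6]
finger_gap: 0.0453
gripper_force: 2.8
```

```bash
python3 -c "
from h import *
post()"
```

```text
tool th -132.2 r 0.0459 z 0.0747 F [-0.6  7.6  0.6]
post n 24 th -149.5 r 0.0496
```

>>> {"name": "apply_moves", "arguments": {"rows": [{"dx": 0,"dy": -0.0027,"dz": 0,"twist": -0.0028,"claw": 0.06},{"dx": 0,"dy": -0.0034,"dz": 0,"twist": -0.0035,"claw": 0.06},{"dx": 0,"dy": -0.0034,"dz": 0,"twist": -0.0035,"claw": 0.06},{"dx": 0,"dy": -0.0034,"dz": 0,"twist": -0.0035,"claw": 0.06},{"dx": 0,"dy": -0.0034,"dz": 0,"twist": -0.0035,"claw": 0.06}]}}

```text
t: 15.35
eef_pos: [0.5258, -0.0159, 0.0747]
tool_rot: [[-0.619, -0.785, -0.003], [-0.785, 0.619, 0.003], [-0.0, 0.005, -1.0]]
ft_force: [-1.2, 7.2, 0.8]
finger_gap: 0.0453
gripper_force: 2.7
```

```bash
python3 -c "
from h import *
post()"
```

```text
tool th -131.1 r 0.0459 z 0.0747 F [-1.2  7.2  0.8]
post n 22 th -147.5 r 0.0496
```

7.3 N and slipping slightly, well below the 12 N stop. It looks like a stiffer hump; carefully on.

>>> {"name": "apply_moves", "arguments": {"rows": [{"dx": 0,"dy": -0.0027,"dz": 0,"twist": -0.0028,"claw": 0.06},{"dx": 0,"dy": -0.0041,"dz": 0,"twist": -0.0042,"claw": 0.06},{"dx": 0,"dy": -0.0041,"dz": 0,"twist": -0.0042,"claw": 0.06},{"dx": 0,"dy": -0.0041,"dz": 0,"twist": -0.0042,"claw": 0.06},{"dx": 0,"dy": -0.0041,"dz": 0,"twist": -0.0042,"claw": 0.06}]}}

```text
t: 15.82
eef_pos: [0.5269, -0.0169, 0.0747]
tool_rot: [[-0.598, -0.801, -0.003], [-0.801, 0.598, 0.003], [-0.0, 0.004, -1.0]]
ft_force: [-2.2, 6.5, 1.9]
finger_gap: 0.0458
gripper_force: 2.4
```

```bash
python3 -c "
from h import *
post()"
```

```text
tool th -129.2 r 0.046 z 0.0747 F [-2.2  6.5  1.9]
post n 21 th -146.1 r 0.0493
```

>>> {"name": "apply_moves", "arguments": {"rows": [{"dx": 0,"dy": -0.0027,"dz": 0,"twist": -0.0028,"claw": 0.06},{"dx": -0.0001,"dy": -0.0054,"dz": 0,"twist": -0.0056,"claw": 0.06},{"dx": -0.0002,"dy": -0.0081,"dz": 0,"twist": -0.0083,"claw": 0.06},{"dx": -0.0002,"dy": -0.0081,"dz": 0,"twist": -0.0083,"claw": 0.06},{"dx": -0.0002,"dy": -0.0081,"dz": 0,"twist": -0.0083,"claw": 0.06}]}}

```text
t: 16.28
eef_pos: [0.5297, -0.0195, 0.0748]
tool_rot: [[-0.555, -0.832, -0.002], [-0.832, 0.555, 0.0], [0.0, 0.002, -1.0]]
ft_force: [-1.5, 3.4, -0.4]
finger_gap: 0.0451
gripper_force: 1.5
```

```bash
python3 -c "
from h import *
post()"
```

```text
tool th -124.5 r 0.0464 z 0.0748 F [-1.5  3.4 -0.4]
post n 25 th -140.9 r 0.0492
```

>>> {"name": "apply_moves", "arguments": {"rows": [{"dx": 0,"dy": -0.0027,"dz": 0,"twist": -0.0028,"claw": 0.06},{"dx": -0.0001,"dy": -0.0054,"dz": 0,"twist": -0.0056,"claw": 0.06},{"dx": -0.0002,"dy": -0.0081,"dz": 0,"twist": -0.0083,"claw": 0.06},{"dx": -0.0002,"dy": -0.0081,"dz": 0,"twist": -0.0083,"claw": 0.06},{"dx": -0.0002,"dy": -0.0081,"dz": 0,"twist": -0.0083,"claw": 0.06}]}}

```text
t: 16.75
eef_pos: [0.5339, -0.0222, 0.0753]
tool_rot: [[-0.511, -0.86, 0.003], [-0.86, 0.511, -0.001], [-0.0, -0.003, -1.0]]
ft_force: [-1.0, -0.1, -0.4]
finger_gap: 0.0454
gripper_force: 0.0
```

```bash
python3 -c "
from h import *
post();print(get_state()['qpos'])"
```

```text
tool th -118.4 r 0.0465 z 0.0753 F [-1.  -0.1 -0.4]
post n 20 th -134.0 r 0.0496
[-2.50333707e-01  5.99885757e-01  1.77432686e+00 -7.60130774e-04
  7.64739865e-01 -2.85500914e+00]
```

Joint 6 is at its range limit, so I'll twist back 9° now and from here push along the arc without further twist.

>>> {"name": "apply_moves", "arguments": {"rows": [{"dx": 0,"dy": 0,"dz": 0,"twist": 0.01,"claw": 0.06},{"dx": 0,"dy": 0,"dz": 0,"twist": 0.02,"claw": 0.06},{"dx": 0,"dy": 0,"dz": 0,"twist": 0.026,"claw": 0.06},{"dx": 0,"dy": 0,"dz": 0,"twist": 0.026,"claw": 0.06},{"dx": 0,"dy": 0,"dz": 0,"twist": 0.026,"claw": 0.06}]}}

```text
t: 17.22
eef_pos: [0.5332, -0.0216, 0.0752]
tool_rot: [[-0.643, -0.766, 0.001], [-0.766, 0.643, -0.001], [-0.0, -0.001, -1.0]]
ft_force: [0.6, -0.5, -0.7]
finger_gap: 0.0454
gripper_force: 0.0
```

```bash
cat >> h.py <<'E'
def push(phi,psi=140,side=1):
    a=np.radians(phi);b=np.radians(psi)
    go(*(H+.05*np.array([np.cos(a),np.sin(a)])-side*.0147*np.array([np.cos(b),np.sin(b)])),.075,psi)
E
python3 -c "
from h import *
post();print(get_state()['qpos'][[0,5]])
for f in (226,229,232,235,238,241): push(f)"
```

```text
tool th -119.5 r 0.0463 z 0.0752 F [ 0.6 -0.5 -0.7]
post n 21 th -121.9 r 0.0495
[-0.24995897 -2.69225885]
pos [ 0.533  -0.0216  0.0752] psi 139.9 dxyz [ 0.0142 -0.0097  0.0006] twist -0.0002
pos [ 0.533  -0.0216  0.0752] psi 139.9 dxyz [ 0.0146 -0.0184  0.0006] twist -0.0002
pos [ 0.533  -0.0216  0.0752] psi 139.9 dxyz [ 0.0145 -0.0272  0.0006] twist -0.0002
pos [ 0.533  -0.0216  0.0752] psi 139.9 dxyz [ 0.0139 -0.0359  0.0006] twist -0.0002
pos [ 0.533  -0.0216  0.0752] psi 139.9 dxyz [ 0.013  -0.0445  0.0006] twist -0.0002
pos [ 0.533  -0.0216  0.0752] psi 139.9 dxyz [ 0.0115 -0.0531  0.0006] twist -0.0002
```

Fifth click: post at ≈238°. Closing up to it.

>>> {"name": "apply_moves", "arguments": {"rows": [{"dx": 0.014,"dy": -0.006,"dz": 0,"twist": 0,"claw": 0.06},{"dx": 0.0144,"dy": -0.014,"dz": 0,"twist": 0,"claw": 0.06},{"dx": 0.0145,"dy": -0.022,"dz": 0,"twist": 0,"claw": 0.06},{"dx": 0.0142,"dy": -0.029,"dz": 0,"twist": 0,"claw": 0.06},{"dx": 0.0139,"dy": -0.036,"dz": 0,"twist": 0,"claw": 0.06}]}}

```text
t: 17.68
eef_pos: [0.5385, -0.0317, 0.075]
tool_rot: [[-0.644, -0.765, 0.0], [-0.765, 0.644, -0.0], [-0.0, -0.0, -1.0]]
ft_force: [0.2, 1.2, 0.2]
finger_gap: 0.0452
gripper_force: 0.0
```

>>> {"name": "apply_moves", "arguments": {"rows": [{"dx": -0.0002,"dy": -0.002,"dz": 0,"twist": 0,"claw": 0.06},{"dx": -0.0005,"dy": -0.005,"dz": 0,"twist": 0,"claw": 0.06},{"dx": -0.0009,"dy": -0.0085,"dz": 0,"twist": 0,"claw": 0.06},{"dx": -0.0009,"dy": -0.0085,"dz": 0,"twist": 0,"claw": 0.06},{"dx": -0.0009,"dy": -0.0085,"dz": 0,"twist": 0,"claw": 0.06}]}}

```text
t: 18.1
eef_pos: [0.54, -0.0327, 0.075]
tool_rot: [[-0.644, -0.765, -0.0], [-0.765, 0.644, 0.0], [0.0, 0.0, -1.0]]
ft_force: [-0.7, -0.0, -0.3]
finger_gap: 0.0455
gripper_force: 0.2
```

```bash
python3 -c "
from h import *
post()"
```

```text
tool th -107.2 r 0.0538 z 0.075 F [-0.7 -0.  -0.3]
post n 20 th -122.3 r 0.0494
```

>>> {"name": "apply_moves", "arguments": {"rows": [{"dx": -0.0003,"dy": -0.002,"dz": 0,"twist": 0,"claw": 0.06},{"dx": -0.0006,"dy": -0.004,"dz": 0,"twist": 0,"claw": 0.06},{"dx": -0.001,"dy": -0.006,"dz": 0,"twist": 0,"claw": 0.06},{"dx": -0.001,"dy": -0.006,"dz": 0,"twist": 0,"claw": 0.06},{"dx": -0.001,"dy": -0.006,"dz": 0,"twist": 0,"claw": 0.06}]}}

```text
t: 18.57
eef_pos: [0.5406, -0.0333, 0.0748]
tool_rot: [[-0.644, -0.765, -0.002], [-0.765, 0.644, 0.001], [0.001, 0.002, -1.0]]
ft_force: [-3.8, 1.5, 1.6]
finger_gap: 0.045
gripper_force: 1.9
```

```bash
python3 -c "
from h import *
post()"
```

```text
tool th -106.4 r 0.0542 z 0.0748 F [-3.8  1.5  1.6]
post n 24 th -120.8 r 0.0496
```

>>> {"name": "apply_moves", "arguments": {"rows": [{"dx": -0.0003,"dy": -0.002,"dz": 0,"twist": 0,"claw": 0.06},{"dx": -0.0007,"dy": -0.004,"dz": 0,"twist": 0,"claw": 0.06},{"dx": -0.001,"dy": -0.006,"dz": 0,"twist": 0,"claw": 0.06},{"dx": -0.001,"dy": -0.006,"dz": 0,"twist": 0,"claw": 0.06},{"dx": -0.001,"dy": -0.006,"dz": 0,"twist": 0,"claw": 0.06}]}}

```text
t: 19.03
eef_pos: [0.5411, -0.0339, 0.0747]
tool_rot: [[-0.644, -0.765, -0.005], [-0.765, 0.644, 0.002], [0.002, 0.005, -1.0]]
ft_force: [-5.8, 3.3, 4.0]
finger_gap: 0.0455
gripper_force: 3.1
```

```bash
python3 -c "
from h import *
post()"
```

```text
tool th -105.8 r 0.0546 z 0.0747 F [-5.8  3.3  4. ]
post n 21 th -120.2 r 0.0492
```

>>> {"name": "apply_moves", "arguments": {"rows": [{"dx": -0.0003,"dy": -0.002,"dz": 0,"twist": 0,"claw": 0.06},{"dx": -0.0007,"dy": -0.004,"dz": 0,"twist": 0,"claw": 0.06},{"dx": -0.0007,"dy": -0.004,"dz": 0,"twist": 0,"claw": 0.06},{"dx": -0.0007,"dy": -0.004,"dz": 0,"twist": 0,"claw": 0.06},{"dx": -0.0007,"dy": -0.004,"dz": 0,"twist": 0,"claw": 0.06}]}}

```text
t: 19.5
eef_pos: [0.5413, -0.0341, 0.0747]
tool_rot: [[-0.644, -0.765, -0.006], [-0.765, 0.644, 0.002], [0.003, 0.006, -1.0]]
ft_force: [-7.4, 2.7, 3.7]
finger_gap: 0.0453
gripper_force: 3.7
```

```bash
python3 -c "
from h import *
post()"
```

```text
tool th -105.5 r 0.0548 z 0.0747 F [-7.4  2.7  3.7]
post n 21 th -120.0 r 0.0499
```

>>> {"name": "apply_moves", "arguments": {"rows": [{"dx": -0.0003,"dy": -0.002,"dz": 0,"twist": 0,"claw": 0.06},{"dx": -0.0006,"dy": -0.0035,"dz": 0,"twist": 0,"claw": 0.06},{"dx": -0.0006,"dy": -0.0035,"dz": 0,"twist": 0,"claw": 0.06},{"dx": -0.0006,"dy": -0.0035,"dz": 0,"twist": 0,"claw": 0.06},{"dx": -0.0006,"dy": -0.0035,"dz": 0,"twist": 0,"claw": 0.06}]}}

```text
t: 19.97
eef_pos: [0.5416, -0.0344, 0.0746]
tool_rot: [[-0.644, -0.765, -0.008], [-0.765, 0.644, 0.003], [0.003, 0.008, -1.0]]
ft_force: [-7.3, 3.8, 4.9]
finger_gap: 0.0459
gripper_force: 4.1
```

```bash
python3 -c "
from h import *
post()"
```

```text
tool th -105.1 r 0.055 z 0.0746 F [-7.3  3.8  4.9]
post n 21 th -119.9 r 0.0501
```

>>> {"name": "apply_moves", "arguments": {"rows": [{"dx": -0.0003,"dy": -0.002,"dz": 0,"twist": 0,"claw": 0.06},{"dx": -0.0006,"dy": -0.0035,"dz": 0,"twist": 0,"claw": 0.06},{"dx": -0.0006,"dy": -0.0035,"dz": 0,"twist": 0,"claw": 0.06},{"dx": -0.0006,"dy": -0.0035,"dz": 0,"twist": 0,"claw": 0.06},{"dx": -0.0006,"dy": -0.0035,"dz": 0,"twist": 0,"claw": 0.06}]}}

```text
t: 20.43
eef_pos: [0.5431, -0.0354, 0.0747]
tool_rot: [[-0.644, -0.765, -0.007], [-0.765, 0.644, 0.002], [0.003, 0.006, -1.0]]
ft_force: [-7.2, 2.9, 4.5]
finger_gap: 0.0453
gripper_force: 3.6
```

```bash
python3 -c "
from h import *
post()"
```

```text
tool th -103.4 r 0.0557 z 0.0747 F [-7.2  2.9  4.5]
post n 26 th -118.4 r 0.0495
```

Slipping at ≈8 N: the hump again. Small steps on.

>>> {"name": "apply_moves", "arguments": {"rows": [{"dx": -0.0003,"dy": -0.002,"dz": 0,"twist": 0,"claw": 0.06},{"dx": -0.0006,"dy": -0.0035,"dz": 0,"twist": 0,"claw": 0.06},{"dx": -0.0009,"dy": -0.0045,"dz": 0,"twist": 0,"claw": 0.06},{"dx": -0.0009,"dy": -0.0045,"dz": 0,"twist": 0,"claw": 0.06},{"dx": -0.0009,"dy": -0.0045,"dz": 0,"twist": 0,"claw": 0.06}]}}

```text
t: 20.9
eef_pos: [0.5455, -0.0368, 0.0748]
tool_rot: [[-0.644, -0.765, -0.004], [-0.765, 0.644, 0.0], [0.002, 0.003, -1.0]]
ft_force: [-5.9, 0.9, 3.7]
finger_gap: 0.0455
gripper_force: 2.5
```

```bash
python3 -c "
from h import *
post();print(get_state()['qpos'][[0,5]])
for f in (245,248,251,254,257,260): push(f)"
```

```text
tool th -100.7 r 0.0565 z 0.0748 F [-5.9  0.9  3.7]
post n 21 th -114.0 r 0.0493
[-0.27144256 -2.71280977]
pos [ 0.5455 -0.0368  0.0748] psi 139.9 dxyz [-0.0033  0.0001 -0.0007] twist -0.0002
pos [ 0.5455 -0.0368  0.0748] psi 139.9 dxyz [-0.0057 -0.0083 -0.0008] twist -0.0002
pos [ 0.5455 -0.0368  0.0748] psi 139.9 dxyz [-0.0087 -0.0165 -0.0008] twist -0.0002
pos [ 0.5455 -0.0368  0.0748] psi 139.9 dxyz [-0.012  -0.0245 -0.0009] twist -0.0002
pos [ 0.5455 -0.0368  0.0748] psi 139.9 dxyz [-0.0158 -0.0324 -0.0009] twist -0.0002
pos [ 0.5455 -0.0368  0.0748] psi 139.9 dxyz [-0.02   -0.0401 -0.0009] twist -0.0002
```

>>> {"name": "apply_moves", "arguments": {"rows": [{"dx": -0.004,"dy": -0.004,"dz": 0,"twist": 0,"claw": 0.06},{"dx": -0.005,"dy": -0.0075,"dz": 0,"twist": 0,"claw": 0.06},{"dx": -0.0065,"dy": -0.011,"dz": 0,"twist": 0,"claw": 0.06},{"dx": -0.008,"dy": -0.0145,"dz": 0,"twist": 0,"claw": 0.06},{"dx": -0.008,"dy": -0.0145,"dz": 0,"twist": 0,"claw": 0.06}]}}

```text
t: 21.37
eef_pos: [0.5549, -0.0389, 0.0755]
tool_rot: [[-0.645, -0.764, 0.005], [-0.764, 0.645, -0.001], [-0.002, -0.005, -1.0]]
ft_force: [-0.0, -0.5, 0.6]
finger_gap: 0.0451
gripper_force: 0.0
```

```bash
python3 -c "
from h import *
post();print(get_state()['qpos'][[0,5]])
for f in (251,257,260,263,266): push(f)"
```

```text
tool th -91.1 r 0.0576 z 0.0755 F [-0.  -0.5  0.6]
post n 22 th -93.1 r 0.0494
[-0.27079846 -2.71181501]
pos [ 0.5545 -0.0387  0.0754] psi 139.9 dxyz [0.0059 0.0106 0.0014] twist -0.0004
pos [ 0.5545 -0.0387  0.0754] psi 139.9 dxyz [-0.0013 -0.0054  0.0015] twist -0.0004
pos [ 0.5545 -0.0387  0.0754] psi 139.9 dxyz [-0.0055 -0.013   0.0015] twist -0.0004
pos [ 0.5545 -0.0387  0.0754] psi 139.9 dxyz [-0.01   -0.0205  0.0016] twist -0.0004
pos [ 0.5545 -0.0387  0.0754] psi 139.9 dxyz [-0.015  -0.0276  0.0016] twist -0.0004
```

Sixth click: post at ≈267°. The arm yields about 1 N/mm, so pushing 6° past contact stays safe (well under 12 N).

>>> {"name": "apply_moves", "arguments": {"rows": [{"dx": -0.003,"dy": -0.008,"dz": 0,"twist": 0,"claw": 0.06},{"dx": -0.007,"dy": -0.0155,"dz": 0,"twist": 0,"claw": 0.06},{"dx": -0.0115,"dy": -0.023,"dz": 0,"twist": 0,"claw": 0.06},{"dx": -0.016,"dy": -0.029,"dz": 0,"twist": 0,"claw": 0.06},{"dx": -0.0205,"dy": -0.0345,"dz": 0,"twist": 0,"claw": 0.06}]}}

```text
t: 21.83
eef_pos: [0.5642, -0.04, 0.075]
tool_rot: [[-0.644, -0.765, -0.001], [-0.765, 0.644, 0.0], [0.001, 0.001, -1.0]]
ft_force: [-3.5, 0.3, 0.2]
finger_gap: 0.0452
gripper_force: 1.0
```

>>> {"name": "apply_moves", "arguments": {"rows": [{"dx": -0.002,"dy": -0.0022,"dz": 0,"twist": 0,"claw": 0.06},{"dx": -0.004,"dy": -0.0045,"dz": 0,"twist": 0,"claw": 0.06},{"dx": -0.006,"dy": -0.0067,"dz": 0,"twist": 0,"claw": 0.06},{"dx": -0.0075,"dy": -0.0089,"dz": 0,"twist": 0,"claw": 0.06},{"dx": -0.0075,"dy": -0.0089,"dz": 0,"twist": 0,"claw": 0.06}]}}

```text
t: 22.25
eef_pos: [0.5654, -0.0395, 0.0745]
tool_rot: [[-0.644, -0.765, -0.005], [-0.765, 0.644, 0.001], [0.003, 0.004, -1.0]]
ft_force: [-5.7, 0.3, 1.6]
finger_gap: 0.0454
gripper_force: 2.1
```

```bash
python3 -c "
from h import *
post()"
```

```text
tool th -80.8 r 0.0589 z 0.0745 F [-5.7  0.3  1.6]
post n 21 th -92.0 r 0.0501
```

>>> {"name": "apply_moves", "arguments": {"rows": [{"dx": -0.0022,"dy": -0.0026,"dz": 0,"twist": 0,"claw": 0.06},{"dx": -0.0043,"dy": -0.0051,"dz": 0,"twist": 0,"claw": 0.06},{"dx": -0.0043,"dy": -0.0051,"dz": 0,"twist": 0,"claw": 0.06},{"dx": -0.0043,"dy": -0.0051,"dz": 0,"twist": 0,"claw": 0.06},{"dx": -0.0043,"dy": -0.0051,"dz": 0,"twist": 0,"claw": 0.06}]}}

```text
t: 22.72
eef_pos: [0.5661, -0.0391, 0.0743]
tool_rot: [[-0.644, -0.765, -0.008], [-0.765, 0.644, 0.002], [0.004, 0.007, -1.0]]
ft_force: [-7.5, -0.2, 2.1]
finger_gap: 0.0455
gripper_force: 2.8
```

>>> {"name": "apply_moves", "arguments": {"rows": [{"dx": -0.0022,"dy": -0.0026,"dz": 0,"twist": 0,"claw": 0.06},{"dx": -0.0043,"dy": -0.0051,"dz": 0,"twist": 0,"claw": 0.06},{"dx": -0.0043,"dy": -0.0051,"dz": 0,"twist": 0,"claw": 0.06},{"dx": -0.0043,"dy": -0.0051,"dz": 0,"twist": 0,"claw": 0.06},{"dx": -0.0043,"dy": -0.0051,"dz": 0,"twist": 0,"claw": 0.06}]}}

```text
t: 23.13
eef_pos: [0.5669, -0.0389, 0.0741]
tool_rot: [[-0.644, -0.765, -0.01], [-0.765, 0.644, 0.002], [0.005, 0.009, -1.0]]
ft_force: [-8.6, -0.4, 1.8]
finger_gap: 0.045
gripper_force: 3.5
```

```bash
python3 -c "
from h import *
post()"
```

```text
tool th -79.3 r 0.0586 z 0.0741 F [-8.6 -0.4  1.8]
post n 20 th -92.1 r 0.0493
```

>>> {"name": "apply_moves", "arguments": {"rows": [{"dx": -0.0022,"dy": -0.0026,"dz": 0,"twist": 0,"claw": 0.06},{"dx": -0.0032,"dy": -0.0038,"dz": 0,"twist": 0,"claw": 0.06},{"dx": -0.0032,"dy": -0.0038,"dz": 0,"twist": 0,"claw": 0.06},{"dx": -0.0032,"dy": -0.0038,"dz": 0,"twist": 0,"claw": 0.06},{"dx": -0.0032,"dy": -0.0038,"dz": 0,"twist": 0,"claw": 0.06}]}}

```text
t: 23.6
eef_pos: [0.5682, -0.0388, 0.074]
tool_rot: [[-0.644, -0.765, -0.011], [-0.765, 0.644, 0.002], [0.005, 0.009, -1.0]]
ft_force: [-7.8, -0.1, 3.1]
finger_gap: 0.0453
gripper_force: 3.6
```

```bash
python3 -c "
from h import *
post()
push(267,140,-1);push(268.5,140,0)
for f in (250,235,220,205): push(f,f-90-15,-1)"
```

```text
tool th -78.1 r 0.0588 z 0.074 F [-7.8 -0.1  3.1]
post n 24 th -89.8 r 0.0498
pos [ 0.5682 -0.0388  0.074 ] psi 139.9 dxyz [ 0.0125  0.103  -0.0022] twist -0.0002
pos [ 0.5682 -0.0388  0.074 ] psi 139.9 dxyz [ 0.0097  0.0505 -0.0027] twist -0.0002
pos [ 0.5682 -0.0388  0.074 ] psi 139.9 dxyz [ 0.0403  0.146  -0.0017] twist -0.0141
pos [ 0.5682 -0.0388  0.074 ] psi 139.9 dxyz [ 0.037   0.188  -0.0013] twist 0.0276
pos [ 0.5682 -0.0388  0.074 ] psi 139.9 dxyz [ 0.0229  0.2276 -0.001 ] twist 0.0692
pos [ 0.5682 -0.0388  0.074 ] psi 139.9 dxyz [-0.0009  0.2622 -0.0008] twist 0.1109
```

Force fell and the post slipped 2°, so it may be one more hump. Another 2 mm will tell.

>>> {"name": "apply_moves", "arguments": {"rows": [{"dx": -0.0022,"dy": -0.0026,"dz": 0,"twist": 0,"claw": 0.06},{"dx": -0.0032,"dy": -0.0038,"dz": 0,"twist": 0,"claw": 0.06},{"dx": -0.0032,"dy": -0.0038,"dz": 0,"twist": 0,"claw": 0.06},{"dx": -0.0032,"dy": -0.0038,"dz": 0,"twist": 0,"claw": 0.06},{"dx": -0.0032,"dy": -0.0038,"dz": 0,"twist": 0,"claw": 0.06}]}}

```text
t: 24.07
eef_pos: [0.5686, -0.0386, 0.0739]
tool_rot: [[-0.644, -0.765, -0.013], [-0.765, 0.644, 0.003], [0.006, 0.011, -1.0]]
ft_force: [-9.9, 0.5, 2.8]
finger_gap: 0.0458
gripper_force: 4.1
```

```bash
python3 -c "
from h import *
post()
for f in (273,276,279,282,285): push(f)"
```

```text
tool th -77.6 r 0.0587 z 0.0739 F [-9.9  0.5  2.8]
post n 25 th -89.4 r 0.0498
pos [ 0.5686 -0.0386  0.0738] psi 139.9 dxyz [ 0.0027 -0.0076 -0.004 ] twist -0.0002
pos [ 0.5686 -0.0386  0.0738] psi 139.9 dxyz [-0.0034 -0.0138 -0.0041] twist -0.0002
pos [ 0.5686 -0.0386  0.0738] psi 139.9 dxyz [-0.0099 -0.0197 -0.0042] twist -0.0002
pos [ 0.5686 -0.0386  0.0738] psi 139.9 dxyz [-0.0166 -0.0252 -0.0043] twist -0.0002
pos [ 0.5686 -0.0386  0.0738] psi 139.9 dxyz [-0.0236 -0.0304 -0.0044] twist -0.0002
```

>>> {"name": "apply_moves", "arguments": {"rows": [{"dx": -0.001,"dy": -0.0012,"dz": 0,"twist": 0,"claw": 0.06},{"dx": -0.0022,"dy": -0.0026,"dz": 0,"twist": 0,"claw": 0.06},{"dx": -0.0022,"dy": -0.0026,"dz": 0,"twist": 0,"claw": 0.06},{"dx": -0.0022,"dy": -0.0026,"dz": 0,"twist": 0,"claw": 0.06},{"dx": -0.0022,"dy": -0.0026,"dz": 0,"twist": 0,"claw": 0.06}]}}

```text
t: 24.53
eef_pos: [0.5691, -0.0385, 0.0738]
tool_rot: [[-0.643, -0.765, -0.014], [-0.765, 0.643, 0.003], [0.007, 0.012, -1.0]]
ft_force: [-11.3, 1.1, 3.1]
finger_gap: 0.0451
gripper_force: 4.5
```

```bash
python3 -c "
from h import *
F=[]
for i in range(10): get_image('side');F.append(get_state()['ft_force'])
print(np.mean(F,0),np.std(F,0));post()
push(268.5,140,0)
for f in (262,245): push(f,140,-1)"
```

```text
[-11.00698268   0.77975675   3.61492116] [0.45918869 0.58224555 0.43828257]
tool th -77.1 r 0.0586 z 0.0738 F [-11.6   0.9   3.1]
post n 25 th -89.5 r 0.0501
pos [ 0.569  -0.0385  0.0738] psi 139.9 dxyz [ 0.0125  0.0521 -0.0034] twist -0.0002
pos [ 0.569  -0.0385  0.0738] psi 139.9 dxyz [ 0.0234  0.1165 -0.0025] twist -0.0002
pos [ 0.569  -0.0385  0.0738] psi 139.9 dxyz [ 0.0431  0.1616 -0.0018] twist -0.0002
```

11.0 ± 0.15 N with the post still: that is the stop, and its first notch is at ≈267°. The notches from there are 267, 238, 209, 180.5, 151.5 and, fifth, ≈124. Backing off now and remeasuring the released post.

>>> {"name": "apply_moves", "arguments": {"rows": [{"dx": 0.01,"dy": 0.02,"dz": 0,"twist": 0,"claw": 0.06},{"dx": 0.02,"dy": 0.04,"dz": 0,"twist": 0,"claw": 0.06},{"dx": 0.03,"dy": 0.06,"dz": 0,"twist": 0,"claw": 0.06},{"dx": 0.034,"dy": 0.078,"dz": 0,"twist": 0,"claw": 0.06},{"dx": 0.034,"dy": 0.078,"dz": 0,"twist": 0,"claw": 0.06}]}}

```text
t: 25.5
eef_pos: [0.5508, -0.0323, 0.0753]
tool_rot: [[-0.644, -0.765, 0.0], [-0.765, 0.644, 0.0], [-0.0, -0.0, -1.0]]
ft_force: [0.0, -0.1, 0.4]
finger_gap: 0.0451
gripper_force: 0.0
```

```bash
python3 -c "
from h import *
post();post()
for f in (268,262,257,252,247): push(f,140,-1)"
```

```text
tool th -95.8 r 0.0512 z 0.0753 F [ 0.  -0.1  0.4]
post n 22 th -93.4 r 0.0497
tool th -94.9 r 0.0515 z 0.0753 F [ 0.8 -0.2  0.6]
post n 23 th -93.0 r 0.0494
pos [ 0.5521 -0.0328  0.0754] psi 139.9 dxyz [-0.0085  0.0469  0.0011] twist -0.0003
pos [ 0.5521 -0.0328  0.0754] psi 139.9 dxyz [0.0016 0.0612 0.0011] twist -0.0003
pos [ 0.5521 -0.0328  0.0754] psi 139.9 dxyz [0.0088 0.0738 0.0011] twist -0.0003
pos [ 0.5521 -0.0328  0.0754] psi 139.9 dxyz [0.0148 0.087  0.0011] twist -0.0003
pos [ 0.5521 -0.0328  0.0754] psi 139.9 dxyz [0.0197 0.1007 0.001 ] twist -0.0003
```

>>> {"name": "apply_moves", "arguments": {"rows": [{"dx": -0.003,"dy": 0.012,"dz": 0,"twist": 0,"claw": 0.06},{"dx": -0.006,"dy": 0.024,"dz": 0,"twist": 0,"claw": 0.06},{"dx": -0.0085,"dy": 0.034,"dz": 0,"twist": 0,"claw": 0.06},{"dx": -0.0085,"dy": 0.041,"dz": 0,"twist": 0,"claw": 0.06},{"dx": -0.0085,"dy": 0.047,"dz": 0,"twist": 0,"claw": 0.06}]}}

```text
t: 26.02
eef_pos: [0.5419, -0.0213, 0.075]
tool_rot: [[-0.644, -0.765, -0.0], [-0.765, 0.644, 0.0], [0.0, 0.0, -1.0]]
ft_force: [-0.6, 0.5, 0.6]
finger_gap: 0.0452
gripper_force: 0.0
```

>>> {"name": "apply_moves", "arguments": {"rows": [{"dx": 0.005,"dy": 0.0072,"dz": 0,"twist": 0,"claw": 0.06},{"dx": 0.01,"dy": 0.0143,"dz": 0,"twist": 0,"claw": 0.06},{"dx": 0.014,"dy": 0.0206,"dz": 0,"twist": 0,"claw": 0.06},{"dx": 0.0173,"dy": 0.0269,"dz": 0,"twist": 0,"claw": 0.06},{"dx": 0.0205,"dy": 0.0335,"dz": 0,"twist": 0,"claw": 0.06}]}}

```text
t: 26.43
eef_pos: [0.5352, -0.0217, 0.0758]
tool_rot: [[-0.644, -0.765, 0.01], [-0.765, 0.644, -0.003], [-0.004, -0.01, -1.0]]
ft_force: [7.3, -3.7, -3.5]
finger_gap: 0.0454
gripper_force: 3.9
```

>>> {"name": "apply_moves", "arguments": {"rows": [{"dx": 0.003,"dy": 0.0066,"dz": 0,"twist": 0,"claw": 0.06},{"dx": 0.0055,"dy": 0.013,"dz": 0,"twist": 0,"claw": 0.06},{"dx": 0.0077,"dy": 0.0203,"dz": 0,"twist": 0,"claw": 0.06},{"dx": 0.0077,"dy": 0.0203,"dz": 0,"twist": 0,"claw": 0.06},{"dx": 0.0077,"dy": 0.0203,"dz": 0,"twist": 0,"claw": 0.06}]}}

```text
t: 26.85
eef_pos: [0.5234, -0.0177, 0.0749]
tool_rot: [[-0.645, -0.764, -0.002], [-0.764, 0.645, 0.001], [0.001, 0.002, -1.0]]
ft_force: [0.6, -0.3, -0.0]
finger_gap: 0.0451
gripper_force: 0.0
```

```bash
python3 -c "
from h import *
post()
go(*pol(230,.048),.075,140)"
```

```text
tool th -131.8 r 0.0488 z 0.0749 F [ 0.6 -0.3 -0. ]
post n 17 th -122.7 r 0.0495
pos [ 0.5235 -0.0175  0.0749] psi 139.9 dxyz [-0.0022 -0.0055 -0.0004] twist -0.0004
```

Click one: post at 237°. I'll sweep clockwise through the next two clicks (to contact angle ≈185°).

>>> {"name": "apply_moves", "arguments": {"rows": [{"dx": -0.0001,"dy": 0.0056,"dz": 0,"twist": 0.0056,"claw": 0.06},{"dx": -0.0004,"dy": 0.0112,"dz": 0,"twist": 0.0111,"claw": 0.06},{"dx": -0.0009,"dy": 0.0167,"dz": 0,"twist": 0.0167,"claw": 0.06},{"dx": -0.0016,"dy": 0.0223,"dz": 0,"twist": 0.0222,"claw": 0.06},{"dx": -0.0024,"dy": 0.0278,"dz": 0,"twist": 0.0278,"claw": 0.06}]}}

```text
t: 27.32
eef_pos: [0.5185, -0.0116, 0.0749]
tool_rot: [[-0.768, -0.64, 0.0], [-0.64, 0.768, 0.0], [-0.0, -0.0, -1.0]]
ft_force: [2.1, -0.7, -0.6]
finger_gap: 0.0452
gripper_force: 1.2
```

>>> {"name": "apply_moves", "arguments": {"rows": [{"dx": -0.0001,"dy": 0.0056,"dz": 0,"twist": 0.0056,"claw": 0.06},{"dx": -0.0004,"dy": 0.0112,"dz": 0,"twist": 0.0111,"claw": 0.06},{"dx": -0.0009,"dy": 0.0167,"dz": 0,"twist": 0.0167,"claw": 0.06},{"dx": -0.0016,"dy": 0.0223,"dz": 0,"twist": 0.0222,"claw": 0.06},{"dx": -0.0024,"dy": 0.0278,"dz": 0,"twist": 0.0278,"claw": 0.06}]}}

```text
t: 27.73
eef_pos: [0.5174, -0.0066, 0.0753]
tool_rot: [[-0.868, -0.497, 0.007], [-0.497, 0.868, -0.003], [-0.005, -0.006, -1.0]]
ft_force: [4.7, -4.4, -4.7]
finger_gap: 0.0457
gripper_force: 3.2
```

>>> {"name": "apply_moves", "arguments": {"rows": [{"dx": -0.0001,"dy": 0.0056,"dz": 0,"twist": 0.0056,"claw": 0.06},{"dx": -0.0004,"dy": 0.0112,"dz": 0,"twist": 0.0111,"claw": 0.06},{"dx": -0.0009,"dy": 0.0167,"dz": 0,"twist": 0.0167,"claw": 0.06},{"dx": -0.0016,"dy": 0.0223,"dz": 0,"twist": 0.0222,"claw": 0.06},{"dx": -0.0024,"dy": 0.0278,"dz": 0,"twist": 0.0278,"claw": 0.06}]}}

```text
t: 28.15
eef_pos: [0.5094, 0.003, 0.0748]
tool_rot: [[-0.941, -0.338, -0.001], [-0.338, 0.941, 0.001], [0.001, 0.001, -1.0]]
ft_force: [0.5, -0.5, 0.3]
finger_gap: 0.0452
gripper_force: 0.0
```

>>> {"name": "apply_moves", "arguments": {"rows": [{"dx": -0.0001,"dy": 0.0056,"dz": 0,"twist": 0.0056,"claw": 0.06},{"dx": -0.0004,"dy": 0.0112,"dz": 0,"twist": 0.0111,"claw": 0.06},{"dx": -0.0009,"dy": 0.0167,"dz": 0,"twist": 0.0167,"claw": 0.06},{"dx": -0.0016,"dy": 0.0223,"dz": 0,"twist": 0.0222,"claw": 0.06},{"dx": -0.0024,"dy": 0.0278,"dz": 0,"twist": 0.0278,"claw": 0.06}]}}

```text
t: 28.57
eef_pos: [0.508, 0.0107, 0.0749]
tool_rot: [[-0.985, -0.17, 0.0], [-0.17, 0.985, -0.001], [-0.0, -0.001, -1.0]]
ft_force: [1.7, -3.6, -1.3]
finger_gap: 0.0452
gripper_force: 1.8
```

>>> {"name": "apply_moves", "arguments": {"rows": [{"dx": -0.0001,"dy": 0.0056,"dz": 0,"twist": 0.0056,"claw": 0.06},{"dx": -0.0004,"dy": 0.0112,"dz": 0,"twist": 0.0111,"claw": 0.06},{"dx": -0.0009,"dy": 0.0167,"dz": 0,"twist": 0.0167,"claw": 0.06},{"dx": -0.0016,"dy": 0.0223,"dz": 0,"twist": 0.0222,"claw": 0.06},{"dx": -0.0024,"dy": 0.0278,"dz": 0,"twist": 0.0278,"claw": 0.06}]}}

```text
t: 28.98
eef_pos: [0.5081, 0.0176, 0.0749]
tool_rot: [[-1.0, 0.003, 0.001], [0.003, 1.0, -0.002], [-0.001, -0.002, -1.0]]
ft_force: [0.5, -4.8, -2.2]
finger_gap: 0.0453
gripper_force: 2.6
```

>>> {"name": "apply_moves", "arguments": {"rows": [{"dx": -0.0001,"dy": 0.0056,"dz": 0,"twist": 0.0056,"claw": 0.06},{"dx": -0.0004,"dy": 0.0112,"dz": 0,"twist": 0.0111,"claw": 0.06},{"dx": -0.0009,"dy": 0.0167,"dz": 0,"twist": 0.0167,"claw": 0.06},{"dx": -0.0016,"dy": 0.0223,"dz": 0,"twist": 0.0222,"claw": 0.06},{"dx": -0.0024,"dy": 0.0278,"dz": 0,"twist": 0.0278,"claw": 0.06}]}}

```text
t: 29.4
eef_pos: [0.5073, 0.0278, 0.0748]
tool_rot: [[-0.984, 0.178, -0.001], [0.178, 0.984, 0.0], [0.002, 0.0, -1.0]]
ft_force: [0.2, 0.1, 0.1]
finger_gap: 0.0457
gripper_force: 0.0
```

```bash
python3 -c "
from h import *
post();post()
go(*pol(168,.047),.075,78)"
```

```text
tool th 169.4 r 0.0496 z 0.0748 F [0.2 0.1 0.1]
post n 16 th 179.0 r 0.0511
tool th 169.1 r 0.0496 z 0.0748 F [ 1.3 -0.3  0.1]
post n 15 th 179.0 r 0.0514
pos [0.5074 0.0279 0.0749] psi 79.9 dxyz [-0.0084  0.0034 -0.0005] twist 0.0052
```

Click three (post ≈180°). Next the fourth.

>>> {"name": "apply_moves", "arguments": {"rows": [{"dx": -0.0011,"dy": 0.0056,"dz": 0,"twist": 0.0056,"claw": 0.06},{"dx": -0.0024,"dy": 0.0112,"dz": 0,"twist": 0.0111,"claw": 0.06},{"dx": -0.0039,"dy": 0.0167,"dz": 0,"twist": 0.0167,"claw": 0.06},{"dx": -0.0056,"dy": 0.0223,"dz": 0,"twist": 0.0222,"claw": 0.06},{"dx": -0.0074,"dy": 0.0278,"dz": 0,"twist": 0.0278,"claw": 0.06}]}}

```text
t: 29.92
eef_pos: [0.5111, 0.0345, 0.075]
tool_rot: [[-0.939, 0.344, -0.001], [0.344, 0.939, -0.002], [0.001, -0.002, -1.0]]
ft_force: [-1.4, -6.2, 0.3]
finger_gap: 0.0451
gripper_force: 3.1
```

>>> {"name": "apply_moves", "arguments": {"rows": [{"dx": -0.0001,"dy": 0.0056,"dz": 0,"twist": 0.0056,"claw": 0.06},{"dx": -0.0004,"dy": 0.0112,"dz": 0,"twist": 0.0111,"claw": 0.06},{"dx": -0.0009,"dy": 0.0167,"dz": 0,"twist": 0.0167,"claw": 0.06},{"dx": -0.0016,"dy": 0.0223,"dz": 0,"twist": 0.0222,"claw": 0.06},{"dx": -0.0024,"dy": 0.0278,"dz": 0,"twist": 0.0278,"claw": 0.06}]}}

```text
t: 30.33
eef_pos: [0.514, 0.042, 0.0748]
tool_rot: [[-0.864, 0.503, -0.003], [0.503, 0.864, -0.001], [0.002, -0.002, -1.0]]
ft_force: [-1.2, -2.8, 0.2]
finger_gap: 0.0453
gripper_force: 1.4
```

>>> {"name": "apply_moves", "arguments": {"rows": [{"dx": -0.0001,"dy": 0.0056,"dz": 0,"twist": 0.0056,"claw": 0.06},{"dx": -0.0004,"dy": 0.0112,"dz": 0,"twist": 0.0111,"claw": 0.06},{"dx": -0.0009,"dy": 0.0167,"dz": 0,"twist": 0.0167,"claw": 0.06},{"dx": -0.0012,"dy": 0.0195,"dz": 0,"twist": 0.0195,"claw": 0.06},{"dx": -0.0012,"dy": 0.0195,"dz": 0,"twist": 0.0195,"claw": 0.06}]}}

```text
t: 30.75
eef_pos: [0.5183, 0.0479, 0.075]
tool_rot: [[-0.797, 0.604, -0.0], [0.604, 0.797, 0.0], [0.0, -0.0, -1.0]]
ft_force: [0.8, 0.2, 0.4]
finger_gap: 0.0451
gripper_force: 0.0
```

```bash
python3 -c "
from h import *
post();post()"
```

```text
tool th 142.3 r 0.0477 z 0.075 F [0.8 0.2 0.4]
post n 7 th 152.6 r 0.049
tool th 142.4 r 0.0477 z 0.075 F [ 0.4  0.2 -1. ]
post n 8 th 152.7 r 0.0503
```

Click four: post at 152.6°. Now the fifth, stopping at contact angle ≈133°.

>>> {"name": "apply_moves", "arguments": {"rows": [{"dx": -0.0001,"dy": 0.0056,"dz": 0,"twist": 0.0056,"claw": 0.06},{"dx": -0.0004,"dy": 0.0112,"dz": 0,"twist": 0.0111,"claw": 0.06},{"dx": -0.0009,"dy": 0.0167,"dz": 0,"twist": 0.0167,"claw": 0.06},{"dx": -0.0016,"dy": 0.0223,"dz": 0,"twist": 0.0222,"claw": 0.06},{"dx": -0.0024,"dy": 0.0278,"dz": 0,"twist": 0.0278,"claw": 0.06}]}}

```text
t: 31.27
eef_pos: [0.5234, 0.0531, 0.0749]
tool_rot: [[-0.68, 0.734, -0.002], [0.734, 0.68, -0.002], [-0.0, -0.002, -1.0]]
ft_force: [-1.5, -4.0, 0.5]
finger_gap: 0.0451
gripper_force: 2.4
```

>>> {"name": "apply_moves", "arguments": {"rows": [{"dx": -0.0001,"dy": 0.0056,"dz": 0,"twist": 0.0056,"claw": 0.06},{"dx": -0.0004,"dy": 0.0112,"dz": 0,"twist": 0.0111,"claw": 0.06},{"dx": -0.0009,"dy": 0.0167,"dz": 0,"twist": 0.0167,"claw": 0.06},{"dx": -0.0016,"dy": 0.0223,"dz": 0,"twist": 0.0222,"claw": 0.06},{"dx": -0.0024,"dy": 0.0278,"dz": 0,"twist": 0.0278,"claw": 0.06}]}}

```text
t: 31.68
eef_pos: [0.5293, 0.0579, 0.0748]
tool_rot: [[-0.541, 0.841, -0.003], [0.841, 0.541, -0.002], [0.0, -0.003, -1.0]]
ft_force: [-1.6, -4.3, 0.5]
finger_gap: 0.0454
gripper_force: 1.5
```

>>> {"name": "apply_moves", "arguments": {"rows": [{"dx": 0,"dy": 0.0028,"dz": 0,"twist": 0.0028,"claw": 0.06},{"dx": -0.0001,"dy": 0.0056,"dz": 0,"twist": 0.0056,"claw": 0.06},{"dx": -0.0002,"dy": 0.0084,"dz": 0,"twist": 0.0084,"claw": 0.06},{"dx": -0.0004,"dy": 0.0112,"dz": 0,"twist": 0.0111,"claw": 0.06},{"dx": -0.0009,"dy": 0.0167,"dz": 0,"twist": 0.0167,"claw": 0.06}]}}

```text
t: 32.1
eef_pos: [0.5355, 0.0618, 0.0751]
tool_rot: [[-0.449, 0.894, 0.001], [0.894, 0.449, 0.0], [-0.0, 0.001, -1.0]]
ft_force: [0.4, 0.9, 0.6]
finger_gap: 0.0449
gripper_force: 0.0
```

```bash
python3 -c "
from h import *
post();post()"
```

```text
tool th 115.5 r 0.0477 z 0.0751 F [0.4 0.9 0.6]
post n 12 th 119.7 r 0.0473
tool th 114.9 r 0.0476 z 0.0751 F [ 0.1  0.5 -0.4]
post n 13 th 120.8 r 0.0477
```

Fifth click: post ≈122–124°, free of the finger. Lifting straight out.

>>> {"name": "apply_moves", "arguments": {"rows": [{"dx": 0,"dy": 0,"dz": -0.06,"twist": 0,"claw": 0.06},{"dx": 0,"dy": 0,"dz": -0.17,"twist": 0,"claw": 0.06},{"dx": 0,"dy": 0,"dz": -0.29,"twist": 0,"claw": 0.06},{"dx": 0,"dy": 0,"dz": -0.4,"twist": 0,"claw": -1},{"dx": 0,"dy": 0,"dz": -0.4,"twist": 0,"claw": -1}]}}

```text
t: 32.62
eef_pos: [0.5399, 0.0615, 0.2016]
tool_rot: [[-0.451, 0.892, 0.014], [0.892, 0.451, -0.001], [-0.007, 0.012, -1.0]]
ft_force: [0.5, 0.0, 0.5]
finger_gap: 0.0221
gripper_force: 0.0
```

```bash
python3 -c "
from h import *
post();post()
go(.4365,-.2975,.195,26.7)"
```

```text
tool th 110.6 r 0.0457 z 0.2016 F [0.5 0.  0.5]
post n 24 th 123.0 r 0.0492
tool th 112.7 r 0.0464 z 0.1989 F [-0.9  1.  -0.4]
post n 22 th 123.2 r 0.0492
pos [0.5361 0.0616 0.1966] psi 26.8 dxyz [-0.9186 -0.8363  0.0042] twist 0.0003
```

Post rests at 123°. Now over to the button.

>>> {"name": "apply_moves", "arguments": {"rows": [{"dx": -0.919,"dy": -0.836,"dz": 0,"twist": 0,"claw": -1},{"dx": -0.919,"dy": -0.836,"dz": 0,"twist": 0,"claw": -1},{"dx": -0.919,"dy": -0.836,"dz": 0,"twist": 0,"claw": -1},{"dx": -0.919,"dy": -0.836,"dz": 0,"twist": 0,"claw": -1},{"dx": -0.919,"dy": -0.836,"dz": 0,"twist": 0,"claw": -1}]}}

```text
t: 33.13
eef_pos: [0.4774, -0.14, 0.1933]
tool_rot: [[-0.451, 0.892, -0.003], [0.892, 0.451, 0.002], [0.003, -0.002, -1.0]]
ft_force: [1.0, 0.1, -0.1]
finger_gap: 0.0004
gripper_force: 0.0
```

>>> {"name": "apply_moves", "arguments": {"rows": [{"dx": -0.405,"dy": -0.369,"dz": 0,"twist": 0,"claw": -1},{"dx": -0.405,"dy": -0.369,"dz": 0,"twist": 0,"claw": -1},{"dx": -0.405,"dy": -0.369,"dz": 0,"twist": 0,"claw": -1},{"dx": -0.405,"dy": -0.369,"dz": 0,"twist": 0,"claw": -1},{"dx": -0.405,"dy": -0.369,"dz": 0,"twist": 0,"claw": -1}]}}

```text
t: 33.55
eef_pos: [0.4335, -0.3046, 0.1935]
tool_rot: [[-0.445, 0.896, -0.001], [0.896, 0.445, -0.003], [-0.003, -0.002, -1.0]]
ft_force: [0.6, -0.3, 0.3]
finger_gap: 0.0002
gripper_force: 0.0
```

```bash
python3 -c "
from h import *
print(get_state()['finger_gap'])
for n,b in (('top',(355,212,392,256)),('side',(280,288,335,340))):
    p=cv2.imread(f'pics/{n}0.png');X=cloud(n,np.load(n+'0.npy'))[b[1]:b[3],b[0]:b[2]].reshape(-1,3)
    m=(X[:,2]>.053)&(X[:,2]<.064);print(n,m.sum(),X[m].mean(0),X[m].std(0)); 
    h,e=np.histogram(X[:,2],np.arange(.03,.07,.003));print(h)
go(.4365,-.298,.075,26.7)"
```

```text
0.00017077061617880865
top 114 [ 0.43570542 -0.29732298  0.05591062] [0.00682    0.00681234 0.00129092]
[211 536 109   8  37 108  24  12  85  21   1   0   0]
side 146 [ 0.43550548 -0.30203371  0.05720152] [0.00691927 0.00697289 0.00131946]
[ 86 681 311  17  21 134  56  12  61  81   2   0   0]
pos [ 0.4335 -0.3046  0.1935] psi 26.4 dxyz [0.0164 0.0194 0.395 ] twist -0.0008
```

>>> {"name": "apply_moves", "arguments": {"rows": [{"dx": 0.012,"dy": 0.014,"dz": 0.1,"twist": 0,"claw": -1},{"dx": 0.012,"dy": 0.014,"dz": 0.22,"twist": 0,"claw": -1},{"dx": 0.012,"dy": 0.014,"dz": 0.34,"twist": 0,"claw": -1},{"dx": 0.012,"dy": 0.014,"dz": 0.425,"twist": 0,"claw": -1},{"dx": 0.012,"dy": 0.014,"dz": 0.425,"twist": 0,"claw": -1}]}}

```text
t: 33.97
eef_pos: [0.4333, -0.288, 0.0616]
tool_rot: [[-0.45, 0.893, -0.01], [0.893, 0.45, 0.01], [0.014, -0.004, -1.0]]
ft_force: [-1.1, 0.4, -0.5]
finger_gap: 0.0
gripper_force: 0.0
```

>>> {"name": "apply_moves", "arguments": {"rows": [{"dx": 0,"dy": 0,"dz": 0.015,"twist": 0,"claw": -1},{"dx": 0,"dy": 0,"dz": 0.03,"twist": 0,"claw": -1},{"dx": 0,"dy": 0,"dz": 0.042,"twist": 0,"claw": -1},{"dx": 0,"dy": 0,"dz": 0.053,"twist": 0,"claw": -1},{"dx": 0,"dy": 0,"dz": 0.053,"twist": 0,"claw": -1}]}}

```text
t: 34.38
eef_pos: [0.4376, -0.2927, 0.0522]
tool_rot: [[-0.45, 0.893, 0.001], [0.893, 0.45, -0.001], [-0.001, 0.0, -1.0]]
ft_force: [-0.3, 0.1, 0.4]
finger_gap: -0.0001
gripper_force: 0.0
```

No contact force yet and I'm 7 mm off centre; recentre and press on.

>>> {"name": "apply_moves", "arguments": {"rows": [{"dx": -0.009,"dy": -0.008,"dz": 0,"twist": 0,"claw": -1},{"dx": -0.018,"dy": -0.016,"dz": 0,"twist": 0,"claw": -1},{"dx": -0.018,"dy": -0.016,"dz": 0.004,"twist": 0,"claw": -1},{"dx": -0.018,"dy": -0.016,"dz": 0.008,"twist": 0,"claw": -1},{"dx": -0.018,"dy": -0.016,"dz": 0.01,"twist": 0,"claw": -1}]}}

```text
t: 34.8
eef_pos: [0.4353, -0.2996, 0.0486]
tool_rot: [[-0.45, 0.893, 0.0], [0.893, 0.45, -0.0], [-0.0, 0.0, -1.0]]
ft_force: [-0.3, -0.3, 0.1]
finger_gap: -0.0
gripper_force: 0.0
```

>>> {"name": "apply_moves", "arguments": {"rows": [{"dx": 0,"dy": 0,"dz": 0.004,"twist": 0,"claw": -1},{"dx": 0,"dy": 0,"dz": 0.008,"twist": 0,"claw": -1},{"dx": 0,"dy": 0,"dz": 0.012,"twist": 0,"claw": -1},{"dx": 0,"dy": 0,"dz": 0.012,"twist": 0,"claw": -1},{"dx": 0,"dy": 0,"dz": 0.012,"twist": 0,"claw": -1}]}}

```text
t: 35.22
eef_pos: [0.4353, -0.2993, 0.0449]
tool_rot: [[-0.45, 0.893, -0.0], [0.893, 0.45, 0.0], [0.0, -0.0, -1.0]]
ft_force: [0.1, -0.0, -0.2]
finger_gap: -0.0002
gripper_force: 0.0
```

```bash
python3 -c "
from h import *
F=[]
for i in range(3): p,d=get_image('side');F.append(get_state()['ft_force'])
print(np.mean(F,0),get_state()['eef_pos'])
cv2.imwrite('pics/b.png',cv2.resize(p[250:350,250:370,::-1],(720,600)))
X=cloud('side',d)[288:340,280:335].reshape(-1,3);m=(X[:,2]>.04)&(X[:,2]<.12);print(np.histogram(X[m,2],np.arange(.04,.12,.004)))"
```

```text
[-0.15259106 -0.46014121  0.42970946] [ 0.4354442  -0.29943755  0.04501883]
(array([ 27, 125,  62,  30,  74,   2,   0,   0,   3,   3,   7,   7,   0,
         1,   0,   1,   0,   0,   1]), array([0.04 , 0.044, 0.048, 0.052, 0.056, 0.06 , 0.064, 0.068, 0.072,
       0.076, 0.08 , 0.084, 0.088, 0.092, 0.096, 0.1  , 0.104, 0.108,
       0.112, 0.116]))
```

View pics/b.png

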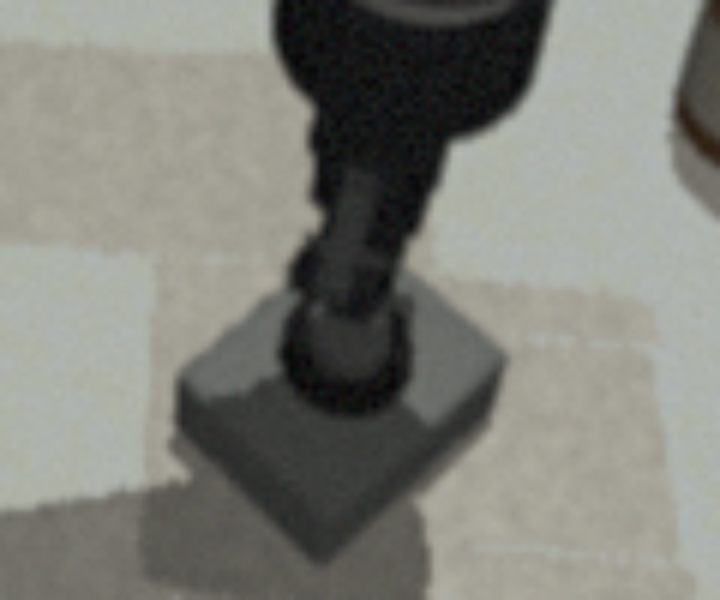

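The picture shows the fingertip at (350,305), still above the button top at (350,340). By depth the real tips sit ≈15 mm above it, so lower on in small steps.

>>> {"name": "apply_moves", "arguments": {"rows": [{"dx": 0,"dy": 0,"dz": 0.008,"twist": 0,"claw": -1},{"dx": 0,"dy": 0,"dz": 0.016,"twist": 0,"claw": -1},{"dx": 0,"dy": 0,"dz": 0.024,"twist": 0,"claw": -1},{"dx": 0,"dy": 0,"dz": 0.032,"twist": 0,"claw": -1},{"dx": 0,"dy": 0,"dz": 0.036,"twist": 0,"claw": -1}]}}

```text
t: 35.78
eef_pos: [0.4352, -0.2992, 0.0337]
tool_rot: [[-0.45, 0.893, -0.001], [0.893, 0.45, 0.001], [0.001, -0.0, -1.0]]
ft_force: [-0.4, 0.7, 0.0]
finger_gap: -0.0002
gripper_force: 0.0
```

>>> {"name": "apply_moves", "arguments": {"rows": [{"dx": 0,"dy": 0,"dz": 0.005,"twist": 0,"claw": -1},{"dx": 0,"dy": 0,"dz": 0.01,"twist": 0,"claw": -1},{"dx": 0,"dy": 0,"dz": 0.015,"twist": 0,"claw": -1},{"dx": 0,"dy": 0,"dz": 0.018,"twist": 0,"claw": -1},{"dx": 0,"dy": 0,"dz": 0.018,"twist": 0,"claw": -1}]}}

```text
t: 36.2
eef_pos: [0.4354, -0.2995, 0.0288]
tool_rot: [[-0.45, 0.893, 0.0], [0.893, 0.45, -0.0], [-0.0, 0.0, -1.0]]
ft_force: [0.0, 0.8, 2.5]
finger_gap: 0.0002
gripper_force: 1.2
```

>>> {"name": "apply_moves", "arguments": {"rows": [{"dx": 0,"dy": 0,"dz": 0.004,"twist": 0,"claw": -1},{"dx": 0,"dy": 0,"dz": 0.008,"twist": 0,"claw": -1},{"dx": 0,"dy": 0,"dz": 0.012,"twist": 0,"claw": -1},{"dx": 0,"dy": 0,"dz": 0.012,"twist": 0,"claw": -1},{"dx": 0,"dy": 0,"dz": 0.012,"twist": 0,"claw": -1}]}}

```text
t: 36.62
eef_pos: [0.4354, -0.2994, 0.0254]
tool_rot: [[-0.45, 0.893, 0.0], [0.893, 0.45, -0.0], [-0.0, 0.0, -1.0]]
ft_force: [-0.8, 0.6, 4.6]
finger_gap: -0.0
gripper_force: 2.2
```

Contact: 4.6 N now. Pressing 3.5 mm more to the bottom, then lifting off.

>>> {"name": "apply_moves", "arguments": {"rows": [{"dx": 0,"dy": 0,"dz": 0.004,"twist": 0,"claw": -1},{"dx": 0,"dy": 0,"dz": 0.008,"twist": 0,"claw": -1},{"dx": 0,"dy": 0,"dz": 0.012,"twist": 0,"claw": -1},{"dx": 0,"dy": 0,"dz": 0.012,"twist": 0,"claw": -1},{"dx": 0,"dy": 0,"dz": 0.012,"twist": 0,"claw": -1}]}}

```text
t: 37.03
eef_pos: [0.4355, -0.2995, 0.0243]
tool_rot: [[-0.451, 0.893, 0.001], [0.893, 0.451, -0.001], [-0.001, 0.0, -1.0]]
ft_force: [-3.3, 3.4, 26.1]
finger_gap: 0.0001
gripper_force: 12.5
```

>>> {"name": "apply_moves", "arguments": {"rows": [{"dx": 0,"dy": 0,"dz": -0.03,"twist": 0,"claw": -1},{"dx": 0,"dy": 0,"dz": -0.1,"twist": 0,"claw": -1},{"dx": 0,"dy": 0,"dz": -0.2,"twist": 0,"claw": -1},{"dx": 0,"dy": 0,"dz": -0.3,"twist": 0,"claw": -1},{"dx": 0,"dy": 0,"dz": -0.35,"twist": 0,"claw": -1}]}}

```text
t: 37.45
eef_pos: [0.4366, -0.3006, 0.1292]
tool_rot: [[-0.45, 0.893, 0.003], [0.893, 0.45, -0.003], [-0.004, 0.001, -1.0]]
ft_force: [0.8, -0.6, -0.1]
finger_gap: -0.0001
gripper_force: 0.0
```

```bash
python3 -c "
from h import *
post();post()"
```

```text
tool th -110.5 r 0.3409 z 0.1292 F [ 0.8 -0.6 -0.1]
post n 20 th 123.7 r 0.0495
tool th -110.3 r 0.3415 z 0.131 F [0.6 0.  1.9]
post n 20 th 124.3 r 0.0502
```

The button bottomed (26 N) and was released; the post is still at ≈124°. Handing in.

```bash
python3 -c "
from station import *
print(job_done())"
```

```text
the job is handed in; nothing more can be done
None
```

I set the selector five clicks clockwise from its anticlockwise stop (felt at about 11 N), pressed the start button to the bottom and let go, then handed the job in. No verdict came back. One risk: wrist joint 6 read −2.855 rad, just past its −2.85 limit, for a moment before I backed it off.

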